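# Load a gear-reducer kit tray and fire the demagnetiser

### The arm

A 6-joint arm with a two-finger parallel gripper is mounted at the origin on the work surface. World frame = base frame: x ahead of the robot, y to its left, z up, the work surface at z = 0. Lengths are in m, angles in rad, forces in N, time in s.
With the tool pointing down it reaches from about 0.375 to 0.9 m from the base axis. Payload 3.1 kg.
Tool frame: the origin (TCP) lies on the centre line of the jaws, within the pads' length; the fingertips stand robot.tip_reach ahead of it and the grasp point (between the pads) lies 8 mm behind it (robot.tip_reach is the distance from the TCP to the fingertips, in m); z points along the fingers, y is the line along which they close (so a half turn about z gives the same grasp; the last joint's range is limited). The gripper opens to 87 mm and grips with 3 to 60 N. Pads are 19 mm wide; open, the fingers measure 117 mm over their backs; the gripper's body (75 mm by 190 mm) begins 51 mm behind the grasp point.
Start: joints at [-1.44, 0.527, 1.433, -0, 1.181, -0.178], TCP at [0.191, -0.595, 0.234] pointing down, gripper open.
Joint ranges: [-3.08, 3.08], [-0.75, 2.2], [0.22, 2.44], [-1.43, 4.57], [0, 2.65], [-2.85, 2.85]. Speed limits (rad/s): [2.79, 2.79, 3.14, 3.14, 3.14, 3.14].

### API

Orientations are given as a unit quaternion [x, y, z, w].
In Python, from rig import robot gives the robot as it stands.
- The arm moves only by the tool jog_arm, never from a script. Its argument "motion" is one flat list of numbers, 7 for each row, row after row: the shift along the tool's x, y, z scaled (see below), then the turn, a rotation vector about the tool's x, y, z scaled (see below), then the gripper's target within -1 to 1 (shut at 1, half-way at 0, fully open at -1). In form: [x, y, z, rx, ry, rz, hand, x, y, z, rx, ry, rz, hand, ...]. A call has 1 to 12 rows; each row shifts and turns the commanded pose from where the row before left it, along the tool's axes as they then stand; what a row does not reach is not made up. The controller multiplies each number of a shift by 4 cm and each number of a turn by 4 degrees. A row lasts 1/8 s, in which the tool goes at most 62.5 mm and 10.7 degrees, less where a joint would pass 70% of its speed; a pose out of reach is approached as far as the arm can. A call with a number of a shift or a turn outside -1 to 1 is refused whole. A call with a gripper value outside its range is refused whole. The fingers move at their own pace and stop on an object; "grip_force" is the grip in N (left out, the last holds). Time passes only in rows, so rows that do not move let the fingers close. It gives the time, the measured TCP pose, the force, the opening and the grip force at its end, in the units of the state.
- robot.get_obs(): the state, without advancing time (a new reading comes with each control period).
- robot.camera(name): name is "scene" or "top" or "wrist"; returns the picture (480x640x3 uint8, blue, green, red); there is no depth.
- robot.calibration(name): a dict with "fx", "fy", "cx", "cy" (pixels), "R" (3x3) and "t" (3): a world point X has camera coordinates R X + t; the wrist camera has in their place "T_tool_cam" (4x4, takes a point from camera to tool coordinates, whose origin is the TCP and whose axes are the flange's). Camera axes: x right, y down, z forward; pixel columns grow to the right and rows downward; lengths in m; the calibration is good to about 2 mm. The wrist camera is an equidistant fisheye: a pixel r from the principal point sees the ray r / f radians off the axis. A picture is of the moment at which its call begins: read the wrist's pose just before it. calibration takes no time and is no camera call.
- robot.hand_in(): hands the job in; it is judged then, once.
The state is a dict: "time": time; "q": joint angles; "joint_velocities": joint speeds; "joint_torque": joint torques, N m; "position": TCP position; "tool_rot": TCP orientation; "ft_force": force on the tool from outside, world axes, zero at the start; "moment": the same for the moment, N m; "grip_width": finger opening in m; "grip_force": force on a finger pad.
Only numpy, scipy, OpenCV 4.12 (cv2) and the standard library are available. Lean on these libraries where they do the work, as an engineer would, in place of code of your own. Each camera call takes 0.05 s, during which the arm holds its last target. There are 200 camera calls.

### The job

Load all the reducer parts from the rubber mat into the matching pockets of the grey kit tray on the demagnetiser, low ones first so that nothing tall is ever in the way: all the end covers, then the bearing housings, and the tall pinion shafts last, each seated flat in a pocket of its own kind, the shafts upright on their flanges. When the whole kit is in, twist the start switch clockwise fully to its stop and hold it there for a moment, then let go so that it springs back. Leave the oil can and the loose flange alone.

Things in the scene. Friction and masses are not known exactly. Their poses are not given: they have to be found in the camera images.
- cover0_mid (a point): aluminium end cover, a flat oblong two-bolt plate with round ends, 40 mm (its x) by 76 mm (its y) and 6 mm thick, with a round boss 28 mm in diameter in the middle that rises from the plate to 24 mm above the underside; the point is on the boss axis half-way up, 12 mm above the underside; z up when it lies flat. 120 g
- cover1_mid (a point): aluminium end cover, a flat oblong two-bolt plate with round ends, 40 mm (its x) by 76 mm (its y) and 6 mm thick, with a round boss 28 mm in diameter in the middle that rises from the plate to 24 mm above the underside; the point is on the boss axis half-way up, 12 mm above the underside; z up when it lies flat. 120 g
- cover2_mid (a point): aluminium end cover, a flat oblong two-bolt plate with round ends, 40 mm (its x) by 76 mm (its y) and 6 mm thick, with a round boss 28 mm in diameter in the middle that rises from the plate to 24 mm above the underside; the point is on the boss axis half-way up, 12 mm above the underside; z up when it lies flat. 120 g
- housing0_mid (a point): dark cast bearing housing: square flange 60 x 60 x 10 mm, and on it a round body 42 mm in diameter reaching 48 mm above the underside, with a bearing in its top; the point is on its axis half-way up, 24 mm above the underside; x and y along the flange's sides. 450 g
- housing1_mid (a point): dark cast bearing housing: square flange 60 x 60 x 10 mm, and on it a round body 42 mm in diameter reaching 48 mm above the underside, with a bearing in its top; the point is on its axis half-way up, 24 mm above the underside; x and y along the flange's sides. 450 g
- housing2_mid (a point): dark cast bearing housing: square flange 60 x 60 x 10 mm, and on it a round body 42 mm in diameter reaching 48 mm above the underside, with a bearing in its top; the point is on its axis half-way up, 24 mm above the underside; x and y along the flange's sides. 450 g
- shaft0_mid (a point): bright steel pinion shaft, 104 mm tall, standing on its coupling flange: flange 40 mm in diameter and 12 mm thick, toothed pinion 30 mm in diameter above it up to 42 mm, then a plain round journal 20 mm in diameter up to the top at 104 mm, by which it is best taken (from above, in its upper 45 mm, so that its end does not meet the palm); the point is on its axis half-way up, 52 mm above the underside; z up. 380 g. Falls over if pushed
- shaft1_mid (a point): bright steel pinion shaft, 104 mm tall, standing on its coupling flange: flange 40 mm in diameter and 12 mm thick, toothed pinion 30 mm in diameter above it up to 42 mm, then a plain round journal 20 mm in diameter up to the top at 104 mm, by which it is best taken (from above, in its upper 45 mm, so that its end does not meet the palm); the point is on its axis half-way up, 52 mm above the underside; z up. 380 g. Falls over if pushed
- shaft2_mid (a point): bright steel pinion shaft, 104 mm tall, standing on its coupling flange: flange 40 mm in diameter and 12 mm thick, toothed pinion 30 mm in diameter above it up to 42 mm, then a plain round journal 20 mm in diameter up to the top at 104 mm, by which it is best taken (from above, in its upper 45 mm, so that its end does not meet the palm); the point is on its axis half-way up, 52 mm above the underside; z up. 380 g. Falls over if pushed
- cover_pocket0 (a point): centre of the floor of a pocket for one end cover with a dark floor in the grey plastic kit tray: 48 mm (its x) by 84 mm (its y), 8 mm deep below the tray's top face; its z is up and its axes are the tray's. The tray (190 mm by 282 mm, top face 62 mm above the bench) is bolted on the demagnetiser, a grey steel box 220 by 404 mm and 50 mm high, fixed to the bench. The three cover pockets lie side by side along the tray's y, 90 mm apart, in the row nearest the robot
- cover_pocket1 (a point): centre of the floor of a pocket for one end cover with a dark floor in the grey plastic kit tray: 48 mm (its x) by 84 mm (its y), 8 mm deep below the tray's top face; its z is up and its axes are the tray's. The tray (190 mm by 282 mm, top face 62 mm above the bench) is bolted on the demagnetiser, a grey steel box 220 by 404 mm and 50 mm high, fixed to the bench. The three cover pockets lie side by side along the tray's y, 90 mm apart, in the row nearest the robot
- cover_pocket2 (a point): centre of the floor of a pocket for one end cover with a dark floor in the grey plastic kit tray: 48 mm (its x) by 84 mm (its y), 8 mm deep below the tray's top face; its z is up and its axes are the tray's. The tray (190 mm by 282 mm, top face 62 mm above the bench) is bolted on the demagnetiser, a grey steel box 220 by 404 mm and 50 mm high, fixed to the bench. The three cover pockets lie side by side along the tray's y, 90 mm apart, in the row nearest the robot
- shaft_pocket0 (a point): centre of the floor of a round pocket for one shaft flange, 48 mm in diameter and 8 mm deep, in the middle row of the tray, 53 mm from the cover pocket in front of it, 90 mm apart; axes as the tray's
- shaft_pocket1 (a point): centre of the floor of a round pocket for one shaft flange, 48 mm in diameter and 8 mm deep, in the middle row of the tray, 53 mm from the cover pocket in front of it, 90 mm apart; axes as the tray's
- shaft_pocket2 (a point): centre of the floor of a round pocket for one shaft flange, 48 mm in diameter and 8 mm deep, in the middle row of the tray, 53 mm from the cover pocket in front of it, 90 mm apart; axes as the tray's
- housing_pocket0 (a point): centre of the floor of a square pocket for one bearing housing, 68 x 68 mm and 8 mm deep, in the back row of the tray, 90 mm apart; axes as the tray's
- housing_pocket1 (a point): centre of the floor of a square pocket for one bearing housing, 68 x 68 mm and 8 mm deep, in the back row of the tray, 90 mm apart; axes as the tray's
- housing_pocket2 (a point): centre of the floor of a square pocket for one bearing housing, 68 x 68 mm and 8 mm deep, in the back row of the tray, 90 mm apart; axes as the tray's
- switch_grip (a point): the start switch of the demagnetiser: black rotary switch with an upright bar handle, on the aluminium panel at the left end of the machine (the tray's +y end). The bar is 46 mm long (its x), 13 mm thick (its y) and its top is 12 mm above this point; 16 mm below the point begins the base disc of 46 mm diameter and 22 mm below it the panel. The point is on the turning axis and turns with the switch; at rest the bar lies along the tray's x
- switch (a joint): angle of the start switch: 0 at rest, grows clockwise as seen from above to its stop at 1.05 rad (60 degrees); a spring brings it back to 0 when let go (0.03 Nm at rest, 0.14 Nm at the stop)
- mat: black rubber mat, 300 mm (its x) by 320 mm (its y), 4 mm thick, fixed on the bench; the parts to be loaded stand on it; origin under its centre
- oilcan: oil can, 72 mm across, 90 mm high with a thin spout on top, on the right near the robot; not part of the job; origin under its centre
- flange: turned steel flange, 90 mm across, 35 mm high, on the far side of the bench; not part of the job; origin under its centre
Mind the look-alikes: they are no part of the job. What is shaped like the part that bears cover1_mid but green or yellow is not meant.

How it is judged:
On the way, in this order (a step that is already met when the one before it is completed fails the run):
1. every end cover is seated in a cover pocket and released (((horizontal distance between cover0_mid and cover_pocket0 below 0.008 m and z of cover0_mid in the frame of cover_pocket0 between 0.008 and 0.015 m) or (horizontal distance between cover0_mid and cover_pocket1 below 0.008 m and z of cover0_mid in the frame of cover_pocket1 between 0.008 and 0.015 m) or (horizontal distance between cover0_mid and cover_pocket2 below 0.008 m and z of cover0_mid in the frame of cover_pocket2 between 0.008 and 0.015 m)) and angle between each of cover0_mid, cover1_mid, cover2_mid's own z axis and vertical below 0.07 rad and contact force between the fingers and cover0 below 0.5 N and ((horizontal distance between cover1_mid and cover_pocket0 below 0.008 m and z of cover1_mid in the frame of cover_pocket0 between 0.008 and 0.015 m) or (horizontal distance between cover1_mid and cover_pocket1 below 0.008 m and z of cover1_mid in the frame of cover_pocket1 between 0.008 and 0.015 m) or (horizontal distance between cover1_mid and cover_pocket2 below 0.008 m and z of cover1_mid in the frame of cover_pocket2 between 0.008 and 0.015 m)) and contact force between the fingers and cover1 below 0.5 N and ((horizontal distance between cover2_mid and cover_pocket0 below 0.008 m and z of cover2_mid in the frame of cover_pocket0 between 0.008 and 0.015 m) or (horizontal distance between cover2_mid and cover_pocket1 below 0.008 m and z of cover2_mid in the frame of cover_pocket1 between 0.008 and 0.015 m) or (horizontal distance between cover2_mid and cover_pocket2 below 0.008 m and z of cover2_mid in the frame of cover_pocket2 between 0.008 and 0.015 m)) and contact force between the fingers and cover2 below 0.5 N), for 0.2 s.
2. then every bearing housing is seated in a housing pocket and released (((horizontal distance between housing0_mid and housing_pocket0 below 0.008 m and z of housing0_mid in the frame of housing_pocket0 between 0.02 and 0.027 m) or (horizontal distance between housing0_mid and housing_pocket1 below 0.008 m and z of housing0_mid in the frame of housing_pocket1 between 0.02 and 0.027 m) or (horizontal distance between housing0_mid and housing_pocket2 below 0.008 m and z of housing0_mid in the frame of housing_pocket2 between 0.02 and 0.027 m)) and angle between each of housing0_mid, housing1_mid, housing2_mid's own z axis and vertical below 0.07 rad and contact force between the fingers and housing0 below 0.5 N and ((horizontal distance between housing1_mid and housing_pocket0 below 0.008 m and z of housing1_mid in the frame of housing_pocket0 between 0.02 and 0.027 m) or (horizontal distance between housing1_mid and housing_pocket1 below 0.008 m and z of housing1_mid in the frame of housing_pocket1 between 0.02 and 0.027 m) or (horizontal distance between housing1_mid and housing_pocket2 below 0.008 m and z of housing1_mid in the frame of housing_pocket2 between 0.02 and 0.027 m)) and contact force between the fingers and housing1 below 0.5 N and ((horizontal distance between housing2_mid and housing_pocket0 below 0.008 m and z of housing2_mid in the frame of housing_pocket0 between 0.02 and 0.027 m) or (horizontal distance between housing2_mid and housing_pocket1 below 0.008 m and z of housing2_mid in the frame of housing_pocket1 between 0.02 and 0.027 m) or (horizontal distance between housing2_mid and housing_pocket2 below 0.008 m and z of housing2_mid in the frame of housing_pocket2 between 0.02 and 0.027 m)) and contact force between the fingers and housing2 below 0.5 N), for 0.2 s.
3. then every pinion shaft stands in a shaft pocket, released (((horizontal distance between shaft0_mid and shaft_pocket0 below 0.008 m and z of shaft0_mid in the frame of shaft_pocket0 between 0.048 and 0.055 m) or (horizontal distance between shaft0_mid and shaft_pocket1 below 0.008 m and z of shaft0_mid in the frame of shaft_pocket1 between 0.048 and 0.055 m) or (horizontal distance between shaft0_mid and shaft_pocket2 below 0.008 m and z of shaft0_mid in the frame of shaft_pocket2 between 0.048 and 0.055 m)) and angle between each of shaft0_mid, shaft1_mid, shaft2_mid's own z axis and vertical below 0.07 rad and contact force between the fingers and shaft0 below 0.5 N and ((horizontal distance between shaft1_mid and shaft_pocket0 below 0.008 m and z of shaft1_mid in the frame of shaft_pocket0 between 0.048 and 0.055 m) or (horizontal distance between shaft1_mid and shaft_pocket1 below 0.008 m and z of shaft1_mid in the frame of shaft_pocket1 between 0.048 and 0.055 m) or (horizontal distance between shaft1_mid and shaft_pocket2 below 0.008 m and z of shaft1_mid in the frame of shaft_pocket2 between 0.048 and 0.055 m)) and contact force between the fingers and shaft1 below 0.5 N and ((horizontal distance between shaft2_mid and shaft_pocket0 below 0.008 m and z of shaft2_mid in the frame of shaft_pocket0 between 0.048 and 0.055 m) or (horizontal distance between shaft2_mid and shaft_pocket1 below 0.008 m and z of shaft2_mid in the frame of shaft_pocket1 between 0.048 and 0.055 m) or (horizontal distance between shaft2_mid and shaft_pocket2 below 0.008 m and z of shaft2_mid in the frame of shaft_pocket2 between 0.048 and 0.055 m)) and contact force between the fingers and shaft2 below 0.5 N), for 0.2 s.
4. then the start switch is turned to its stop and held a moment (value of joint switch above 0.97 rad), for 0.2 s.
At the end, for the whole second after the job is handed in: every part present is seated in a pocket of its own kind (axis within 8 mm of the pocket's centre, underside within 3 mm of its floor, tilted less than 4 degrees), released and at rest, and the start switch has sprung back to within 0.1 rad of rest (all of step 1 and all of step 2 and all of step 3 and linear speed of each of cover0, cover1, cover2, housing0, housing1, housing2, shaft0, shaft1, shaft2 below 0.02 m/s and value of joint switch below 0.1 rad); the robot touches nothing.
It fails at once if the oil can is pushed more than 3 cm (distance of oilcan from where it was at the start of the episode above 0.03 m).
It fails at once if the loose flange is pushed more than 3 cm (distance of flange from where it was at the start of the episode above 0.03 m).
Of cover0, cover1, cover2 only 2 to 3 are there at a start; the rules pass over those that are not, and their reading is None.
Of housing0, housing1, housing2 only 2 to 3 are there at a start; the rules pass over those that are not, and their reading is None.
Of shaft0, shaft1, shaft2 only 2 to 3 are there at a start; the rules pass over those that are not, and their reading is None.
At some moment in a run one of cover0, cover1, cover2, housing0, housing1, housing2 may be knocked a few centimetres aside while the robot is not near it.
Once in a run the grip may slacken for a moment while it holds something.
It also fails if it takes over 210 s, if anything falls off the work surface, if the arm or the gripper's body presses on something with over 40 N, if the wrist force passes 120 N, or if a joint passes its speed limit or range.

## Working session

There is one attempt and no reset: what is moved stays moved. The work goes in short steps, Python scripts to look and compute and a tool call to move; the robot and the scene stay as the last step left them, time stands still between calls to the robot, and variables do not carry over. Pictures are saved under pics/ and viewed, at most 16 in all, crops included, and the job is handed in when it is done.

Besides the shell and the picture viewer there is one more tool, called after "Call:" as a command line: name --argument value ..., lists and objects as JSON in quotes. jog_arm: Moves the arm, as the interface text tells. Shifts and turns lie within -1 to 1; 1 stands for 4 cm of shift or 4 degrees of turn. Its arguments: {"type":"object","properties":{"motion":{"type":"array","items":{"type":"number"}},"grip_force":{"type":"number"}},"required":["motion"]}

```bash
ls; mkdir -p pics; python3 - <<'E'
from rig import robot
import cv2,numpy as np
o=robot.get_obs(); print(o); print(robot.tip_reach)
for n in("scene","top","wrist"):
    print(n,robot.calibration(n))
for n in("scene","top"):
    cv2.imwrite(f"pics/{n}0.png",robot.camera(n))
E
```

```text
pics
{'time': 0.0, 'q': array([-1.43950291e+00,  5.28462098e-01,  1.43392470e+00, -3.28773291e-05,
        1.18135798e+00, -1.78502443e-01]), 'joint_velocities': array([-0.00081104,  0.00019165,  0.0009575 ,  0.00062606, -0.0001737 ,
       -0.00043291]), 'joint_torque': array([-1.22640788e-03, -4.40045822e+01, -1.76595390e+01,  6.31626975e-02,
        5.81901788e-02, -1.58884841e-04]), 'position': array([ 0.19046326, -0.59452363,  0.23256697]), 'tool_rot': array([ 9.88025745e-01,  1.54285348e-01,  1.02007959e-05, -1.07612337e-03]), 'ft_force': array([-0.09053427, -0.69787291,  0.083591  ]), 'moment': array([0.03639573, 0.00465173, 0.04838003]), 'grip_force': 0.0, 'grip_width': 0.0868996476195154}
0.011
scene {'fx': 442.85713999794234, 'fy': 442.85713999794234, 'cx': 322.0412005447603, 'cy': 237.9825499820955, 'R': array([[ 0.48608257,  0.87390493, -0.00372913],
       [ 0.55899897, -0.31420024, -0.76733198],
       [-0.6717469 ,  0.37090212, -0.64123921]]), 't': array([-0.16056703, -0.22561914,  1.48576432])}
top {'fx': 478.6700614492876, 'fy': 478.6700614492876, 'cx': 319.7383350357158, 'cy': 239.77065686484548, 'R': array([[-1.02929740e-01, -9.94688386e-01,  6.95917774e-04],
       [-9.72696225e-01,  1.00507648e-01, -2.09189546e-01],
       [ 2.08008467e-01, -2.22087421e-02, -9.77874864e-01]]), 't': array([-0.04655626,  0.50186309,  1.29758552])}
wrist {'fx': 371.64829954431775, 'fy': 371.64829954431775, 'cx': 313.29486545608097, 'cy': 238.26804268209176, 'T_tool_cam': array([[-3.85260055e-04, -9.70022481e-01, -2.43014891e-01,
         6.69327539e-02],
       [ 9.99999906e-01, -3.25847883e-04, -2.84674930e-04,
        -3.45624774e-04],
       [ 1.96955194e-04, -2.43014978e-01,  9.70022516e-01,
        -1.50099480e-01],
       [ 0.00000000e+00,  0.00000000e+00,  0.00000000e+00,
         1.00000000e+00]])}
```

View pics/top0.png

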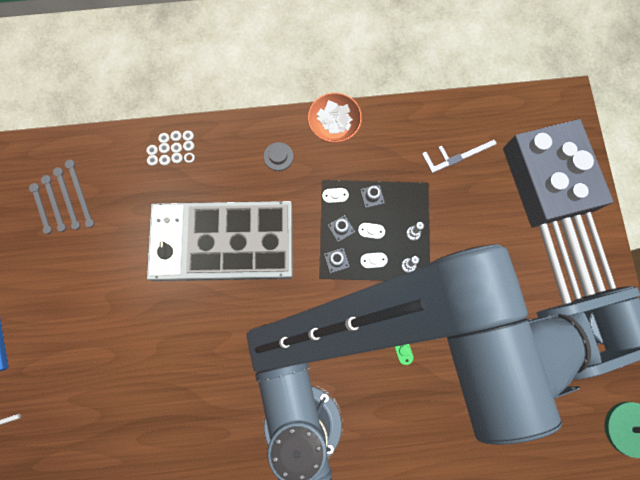

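View pics/scene0.png

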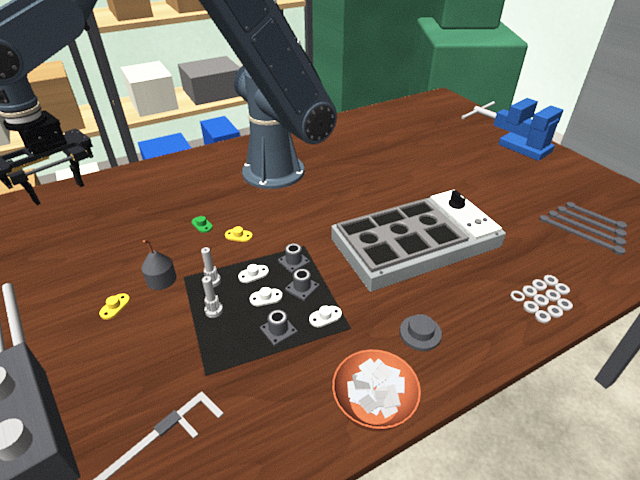

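The top view shows 3 covers at (335,195), (371,230) and (374,260), and 3 housings at (374,192), (343,225) and (337,258). The 2 shafts are at (415,230) and (410,263), the tray runs from (148,203) to (291,278), and the switch is at (165,250). The scene view agrees; the green and yellow covers off the mat are decoys.

```bash
cat > h.py <<'E'
import numpy as np,cv2
from rig import robot
from scipy.spatial.transform import Rotation as Rn
C={n:robot.calibration(n) for n in("scene","top","wrist")}
def ray(n,uv,o=None):
    c=C[n]; d=(np.atleast_2d(uv)-[c['cx'],c['cy']])/c['fx']
    if n=='wrist':
        th=np.linalg.norm(d,axis=1,keepdims=True); s=np.where(th>1e-9,np.sin(th)/np.maximum(th,1e-9),1)
        d=np.hstack([d*s,np.cos(th)]); T=c['T_tool_cam']; R=Rn.from_quat(o['tool_rot']).as_matrix()
        return R@T[:3,3]+o['position'], d@(R@T[:3,:3]).T
    d=np.hstack([d,np.ones((len(d),1))]); return -c['R'].T@c['t'], d@c['R']
def cast(n,uv,z,o=None):
    p,d=ray(n,uv,o); return p+d*((z-p[2])/d[:,2:])
def proj(X,o):  # world -> wrist pixel
    c=C['wrist']; R=Rn.from_quat(o['tool_rot']).as_matrix(); T=c['T_tool_cam']
    x=(np.atleast_2d(X)-o['position'])@R; x=(x-T[:3,3])@T[:3,:3]
    r=np.linalg.norm(x[:,:2],axis=1,keepdims=True); th=np.arctan2(r,x[:,2:])
    return x[:,:2]/r*th*c['fx']+[c['cx'],c['cy']]
def yaw(o):
    R=Rn.from_quat(o['tool_rot']).as_matrix(); return np.degrees(np.arctan2(R[1,0],R[0,0]))
def shot(name):
    o=robot.get_obs(); im=robot.camera('wrist'); cv2.imwrite(f'pics/{name}.png',im); np.save(f'pics/{name}.npy',o,allow_pickle=True); return o,im
E
python3 - <<'E'
from h import *
np.set_printoptions(precision=3,suppress=True)
print('cov',cast('top',[(335,195),(371,230),(374,260)],.028))
print('hou',cast('top',[(374,190),(341,225),(336,258)],.052))
print('sh',cast('top',[(419,227),(412,262)],.108))
print('tray',cast('top',[(190,203),(291,202),(291,272),(188,275)],.062))
print('sw',cast('top',[(165,250)],.09),'mat',cast('top',[(321,181),(428,183),(430,283),(320,279)],.004))
E
```

```text
cov [[ 0.629 -0.157  0.028]
 [ 0.513 -0.249  0.028]
 [ 0.425 -0.246  0.028]]
hou [[ 0.625 -0.269  0.052]
 [ 0.531 -0.162  0.052]
 [ 0.438 -0.138  0.052]]
sh [[ 0.49  -0.369  0.108]
 [ 0.397 -0.336  0.108]]
tray [[ 0.637  0.259  0.062]
 [ 0.61  -0.028  0.062]
 [ 0.41  -0.009  0.062]
 [ 0.431  0.274  0.062]]
sw [[0.502 0.326 0.09 ]] mat [[ 0.684 -0.121  0.004]
 [ 0.645 -0.44   0.004]
 [ 0.346 -0.401  0.004]
 [ 0.39  -0.088  0.004]]
```

```bash
cat >> h.py <<'E'
def plan(x,y,z,yw,hand,rows=None,o=None,start=None):
    """straight move, rows in jog units; start=(x,y,z,yaw) else measured"""
    if start is None:
        o=o or robot.get_obs(); p=np.array(o['position']);w=yaw(o)
    else: p=np.array(start[:3],float);w=start[3]
    D=np.array([x,y,z])-p; dw=(yw-w+180)%360-180
    n=rows or int(max(np.ceil(np.linalg.norm(D)/.039),np.ceil(abs(dw)/4-.02),1))
    out=[]
    for i in range(n):
        a=np.radians(w+dw*i/n); d=D/n
        s=np.array([np.cos(a)*d[0]+np.sin(a)*d[1],np.sin(a)*d[0]-np.cos(a)*d[1],-d[2]])/.04
        out+=[*np.round(s,2).tolist(),0,0,round(-dw/n/4,2),hand]
    print(n,'rows',out); return (x,y,z,yw)
E
python3 - <<'E'
from h import *
s=plan(.30,-.45,.26,51,-1)
s=plan(.50,-.28,.26,84.6,-1,start=s)
E
```

```text
9 rows [0.41, -0.29, -0.08, 0, 0, np.float64(-0.92), -1, 0.43, -0.26, -0.08, 0, 0, np.float64(-0.92), -1, 0.45, -0.23, -0.08, 0, 0, np.float64(-0.92), -1, 0.46, -0.21, -0.08, 0, 0, np.float64(-0.92), -1, 0.47, -0.18, -0.08, 0, 0, np.float64(-0.92), -1, 0.48, -0.14, -0.08, 0, 0, np.float64(-0.92), -1, 0.49, -0.11, -0.08, 0, 0, np.float64(-0.92), -1, 0.5, -0.08, -0.08, 0, 0, np.float64(-0.92), -1, 0.5, -0.05, -0.08, 0, 0, np.float64(-0.92), -1]
9 rows [0.72, 0.13, -0.0, 0, 0, -0.93, -1, 0.71, 0.18, -0.0, 0, 0, -0.93, -1, 0.69, 0.23, -0.0, 0, 0, -0.93, -1, 0.68, 0.27, -0.0, 0, 0, -0.93, -1, 0.66, 0.31, -0.0, 0, 0, -0.93, -1, 0.64, 0.36, -0.0, 0, 0, -0.93, -1, 0.61, 0.4, -0.0, 0, 0, -0.93, -1, 0.58, 0.44, -0.0, 0, 0, -0.93, -1, 0.55, 0.47, -0.0, 0, 0, -0.93, -1]
```

Call:
jog_arm --motion '[0.4, -0.3, -0.1, 0, 0, -0.92, -1, 0.45, -0.25, -0.1, 0, 0, -0.92, -1, 0.45, -0.25, -0.1, 0, 0, -0.92, -1, 0.45, -0.2, -0.1, 0, 0, -0.92, -1, 0.45, -0.2, -0.1, 0, 0, -0.92, -1, 0.5, -0.15, -0.1, 0, 0, -0.92, -1, 0.5, -0.1, 0, 0, 0, -0.92, -1, 0.5, -0.1, 0, 0, 0, -0.92, -1, 0.5, -0.05, 0, 0, 0, -0.92, -1]'

```text
time: 1.23
position: [0.3001, -0.4478, 0.2574]
tool_rot: [0.902, 0.431, 0.0, -0.0]
ft_force: [-0.9, -1.0, 0.4]
grip_width: 0.0874
grip_force: 0.0
```

Call:
jog_arm --motion '[0.7, 0.15, 0, 0, 0, -0.93, -1, 0.7, 0.2, 0, 0, 0, -0.93, -1, 0.7, 0.25, 0, 0, 0, -0.93, -1, 0.7, 0.25, 0, 0, 0, -0.93, -1, 0.65, 0.3, 0, 0, 0, -0.93, -1, 0.65, 0.35, 0, 0, 0, -0.93, -1, 0.6, 0.4, 0, 0, 0, -0.93, -1, 0.6, 0.45, 0, 0, 0, -0.93, -1, 0.55, 0.45, 0, 0, 0, -0.93, -1, 0, 0, 0, 0, 0, 0, -1, 0, 0, 0, 0, 0, 0, -1]'

```text
time: 2.6
position: [0.4997, -0.2794, 0.2574]
tool_rot: [0.741, 0.672, -0.0, -0.0]
ft_force: [-0.2, 0.1, -0.5]
grip_width: 0.0865
grip_force: 0.0
```

```bash
python3 - <<'E'
from h import *
o,im=shot('mat1'); print(o['time'],o['position'],yaw(o),o['q'])
E
```

```text
2.6 [ 0.49974654 -0.27941226  0.25736239] 84.39524976056568 [-7.04601434e-01  4.29705357e-01  1.53885352e+00 -6.43802924e-04
  1.17357581e+00 -6.06530798e-01]
```

View pics/mat1.png

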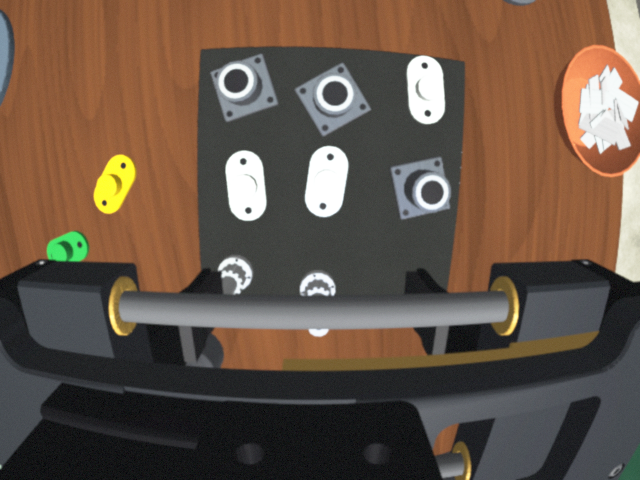

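The wrist view shows covers at (426,90), (246,185) and (327,181), each with its two holes visible. The housings are at (243,88), (333,98) and (422,188), and the shafts are at about (235,270) and (317,290).

```bash
cat >> h.py <<'E'
def blobs(m,lo,hi):
    c,_=cv2.findContours(m.astype(np.uint8)*255,cv2.RETR_EXTERNAL,cv2.CHAIN_APPROX_NONE)
    return [k for k in c if lo<cv2.contourArea(k)<hi]
def rect(P):
    r=cv2.minAreaRect((P[:,:2]*1000).astype(np.float32)); b=cv2.boxPoints(r)
    e=b[1]-b[0]; f=b[2]-b[1]
    if np.linalg.norm(f)>np.linalg.norm(e): e,f=f,e
    return np.array(r[0])/1000, np.linalg.norm(e),np.linalg.norm(f),np.degrees(np.arctan2(e[1],e[0]))%180
def covers(im,o,z0,reg=None,thr=190):
    g=cv2.cvtColor(im,cv2.COLOR_BGR2GRAY); s=im.max(2).astype(int)-im.min(2)
    m=(g>thr)&(s<35)
    if reg is not None: m&=reg
    R=[]
    for k in blobs(m,900,20000):
        # dark bolt holes inside the blob
        f=np.zeros(g.shape,np.uint8); cv2.drawContours(f,[k],-1,255,-1); f=cv2.erode(f,np.ones((5,5)))
        hs=sorted(blobs((f>0)&(g<130),6,400),key=cv2.contourArea)[-2:]
        hp=[np.array(cv2.moments(h)['m10'])/cv2.moments(h)['m00'] for h in hs]
        hc=[(cv2.moments(h)['m10']/cv2.moments(h)['m00'],cv2.moments(h)['m01']/cv2.moments(h)['m00']) for h in hs]
        q=rect(cast('wrist',k[:,0].astype(float),z0+.006,o))
        r=dict(px=k[:,0].mean(0).round(),rect=np.round(q[0],4),L=q[1:])
        if len(hc)==2:
            h=cast('wrist',hc,z0+.006,o)[:,:2]; d=h[1]-h[0]
            r.update(mid=h.mean(0).round(4),sep=np.linalg.norm(d)*1e3,yaw=np.degrees(np.arctan2(d[1],d[0]))%180)
        R.append(r)
    return R
E
python3 - <<'E'
from h import *
np.set_printoptions(precision=4,suppress=True)
o=np.load('pics/mat1.npy',allow_pickle=True).item(); im=cv2.imread('pics/mat1.png')
reg=np.zeros(im.shape[:2],bool); reg[45:250,200:465]=1
for r in covers(im,o,.004,reg): print(r)
for q in [(215,110),(303,75),(335,128),(440,215),(220,230),(268,100)]: print(q,im[q[1],q[0]])
m=(im.min(2)>75)&reg
for k in blobs(m,1500,9000):
    q=rect(cast('wrist',k[:,0].astype(float),.014,o)); print(k[:,0].mean(0),*q)
cv2.imwrite('pics/crop1.png',cv2.resize(im[45:320,195:470],None,fx=2,fy=2))
E
```

```text
{'px': array([246., 185.]), 'rect': array([ 0.4297, -0.2466]), 'L': (np.float32(76.42015), np.float32(41.304497), np.float32(88.818504)), 'mid': array([ 0.4297, -0.2466]), 'sep': np.float64(53.88516727907534), 'yaw': np.float64(88.8177843944508)}
{'px': array([326., 181.]), 'rect': array([ 0.5169, -0.2511]), 'L': (np.float32(76.833725), np.float32(41.099773), np.float32(75.68398)), 'mid': array([ 0.517, -0.251]), 'sep': np.float64(53.572707769877965), 'yaw': np.float64(76.19782791650296)}
{'px': array([335.,  93.]), 'rect': array([ 0.5349, -0.1577]), 'L': (np.float32(39.15757), np.float32(38.2902), np.float32(175.31934))}
{'px': array([236.,  81.]), 'rect': array([ 0.4315, -0.1311]), 'L': (np.float32(38.195526), np.float32(38.090733), np.float32(128.23727))}
{'px': array([425.,  89.]), 'rect': array([ 0.6351, -0.1579]), 'L': (np.float32(75.91297), np.float32(41.353714), np.float32(87.72241)), 'mid': array([ 0.6352, -0.1576]), 'sep': np.float64(53.93116635497194), 'yaw': np.float64(87.78451494622593)}
(215, 110) [65 69 68]
(303, 75) [64 65 64]
(335, 128) [151 144 138]
(440, 215) [67 67 67]
(220, 230) [66 69 69]
(268, 100) [76 69 70]
[420.6552 187.4384] [ 0.6221 -0.2661] 65.31696 61.76936 8.317815
[245.573  185.4494] [ 0.4305 -0.2463] 78.067184 44.00164 88.36115
[326.0899 180.9944] [ 0.5169 -0.2507] 78.53477 43.65701 75.39185
[332.3057  98.9067] [ 0.5321 -0.1637] 61.211903 61.200897 114.70097
[425.2456  89.3275] [ 0.6337 -0.1584] 77.44666 44.238132 87.76862
[243.7317  87.4732] [ 0.4395 -0.1393] 63.905575 60.89209 101.56143
```

View pics/crop1.png

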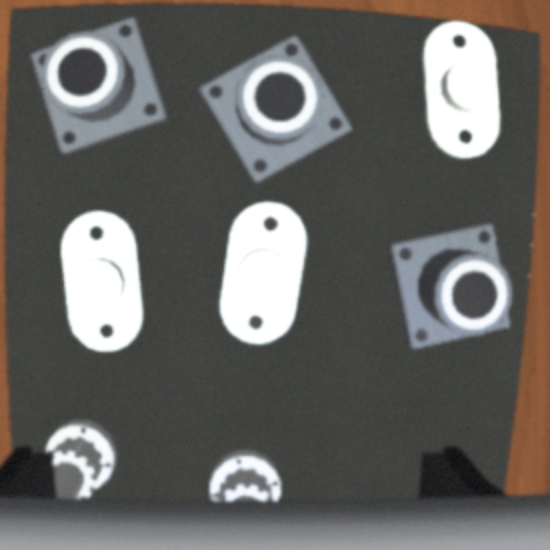

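```bash
sed -i 's/round(-dw\/n\/4,2)/round(float(-dw)\/n\/4,2)/' h.py; python3 - <<'E'
from h import *
s=plan(.4297,-.2466,.10,88.8,-.15)
s=plan(.4297,-.2466,.023,88.8,-.15,start=s,rows=3)
E
```

```text
5 rows [0.13, -0.36, 0.79, 0, 0, -0.22, -0.15, 0.14, -0.36, 0.79, 0, 0, -0.22, -0.15, 0.14, -0.36, 0.79, 0, 0, -0.22, -0.15, 0.15, -0.36, 0.79, 0, 0, -0.22, -0.15, 0.15, -0.36, 0.79, 0, 0, -0.22, -0.15]
3 rows [0.0, 0.0, 0.64, 0, 0, -0.0, -0.15, 0.0, 0.0, 0.64, 0, 0, -0.0, -0.15, 0.0, 0.0, 0.64, 0, 0, -0.0, -0.15]
```

Call:
jog_arm --motion '[0.14, -0.36, 0.79, 0, 0, -0.22, -0.15, 0.14, -0.36, 0.79, 0, 0, -0.22, -0.15, 0.14, -0.36, 0.79, 0, 0, -0.22, -0.15, 0.14, -0.36, 0.79, 0, 0, -0.22, -0.15, 0.14, -0.36, 0.79, 0, 0, -0.22, -0.15, 0, 0, 0.65, 0, 0, 0, -0.15, 0, 0, 0.65, 0, 0, 0, -0.15, 0, 0, 0.6, 0, 0, 0, -0.15, 0, 0, 0, 0, 0, 0, -0.15]' --grip_force 30

```text
time: 3.78
position: [0.4289, -0.2469, 0.0224]
tool_rot: [0.715, 0.699, -0.0, -0.002]
ft_force: [-0.1, 0.1, 0.3]
grip_width: 0.0503
grip_force: 0.0
```

Call:
jog_arm --motion '[0, 0, 0, 0, 0, 0, 1, 0, 0, 0, 0, 0, 0, 1, 0, 0, 0, 0, 0, 0, 1, 0, 0, 0, 0, 0, 0, 1]' --grip_force 30

```text
time: 4.28
position: [0.4303, -0.2471, 0.0244]
tool_rot: [0.715, 0.699, -0.0, 0.001]
ft_force: [-2.1, -0.5, 6.2]
grip_width: 0.027
grip_force: 30.0
```

```bash
python3 - <<'E'
from h import *
s=plan(.4297,-.2466,.16,88.8,1,rows=4)
s=plan(.51,.02,.28,84.6,1,start=s)
E
```

```text
4 rows [0.0, -0.0, -0.85, 0, 0, -0.0, 1, 0.0, -0.0, -0.85, 0, 0, -0.0, 1, 0.0, -0.0, -0.85, 0, 0, -0.0, 1, 0.0, -0.0, -0.85, 0, 0, -0.0, 1]
8 rows [0.84, 0.23, -0.38, 0, 0, 0.13, 1, 0.84, 0.23, -0.38, 0, 0, 0.13, 1, 0.84, 0.22, -0.38, 0, 0, 0.13, 1, 0.84, 0.21, -0.38, 0, 0, 0.13, 1, 0.85, 0.2, -0.38, 0, 0, 0.13, 1, 0.85, 0.19, -0.38, 0, 0, 0.13, 1, 0.85, 0.19, -0.38, 0, 0, 0.13, 1, 0.85, 0.18, -0.38, 0, 0, 0.13, 1]
```

Call:
jog_arm --motion '[0, 0, -0.85, 0, 0, 0, 1, 0, 0, -0.85, 0, 0, 0, 1, 0, 0, -0.85, 0, 0, 0, 1, 0, 0, -0.85, 0, 0, 0, 1]'

```text
time: 4.78
position: [0.4299, -0.2464, 0.1605]
tool_rot: [0.715, 0.699, 0.0, -0.0]
ft_force: [0.0, 0.6, -1.8]
grip_width: 0.0269
grip_force: 30.0
```

Call:
jog_arm --motion '[0.84, 0.21, -0.38, 0, 0, 0.13, 1, 0.84, 0.21, -0.38, 0, 0, 0.13, 1, 0.84, 0.21, -0.38, 0, 0, 0.13, 1, 0.84, 0.21, -0.38, 0, 0, 0.13, 1, 0.85, 0.2, -0.38, 0, 0, 0.13, 1, 0.85, 0.2, -0.38, 0, 0, 0.13, 1, 0.85, 0.2, -0.38, 0, 0, 0.13, 1, 0.85, 0.2, -0.38, 0, 0, 0.13, 1, 0, 0, 0, 0, 0, 0, 1, 0, 0, 0, 0, 0, 0, 1]'

```text
time: 6.02
position: [0.5093, 0.0196, 0.2805]
tool_rot: [0.739, 0.673, -0.001, -0.0]
ft_force: [-0.1, -0.3, -2.3]
grip_width: 0.0268
grip_force: 30.0
```

```bash
python3 - <<'E'
from h import *
o,im=shot('tray1'); print(o['time'],o['position'],yaw(o),o['grip_width'])
E
```

```text
6.025 [0.50927784 0.01959564 0.2805495 ] 84.63358853678999 0.0268228895340457
```

View pics/tray1.png

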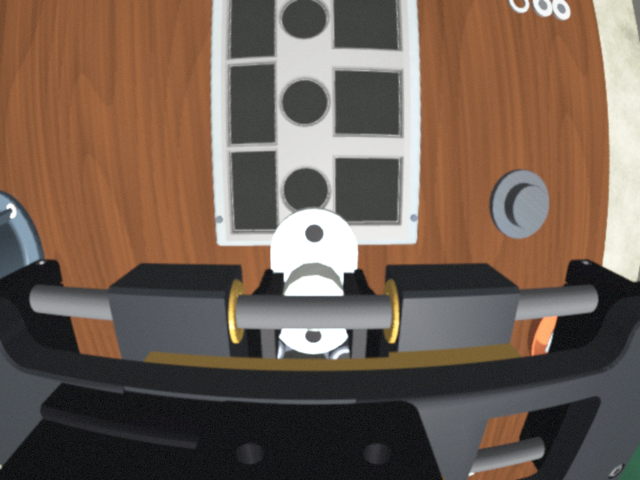

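The tray view shows round pockets at (305,190), (305,101) and (304,18), with cover pockets in the left column and housing pockets in the right one. The cover is held straight at (314,280).

```bash
python3 - <<'E'
from h import *
np.set_printoptions(precision=4,suppress=True)
o=np.load('pics/tray1.npy',allow_pickle=True).item(); im=cv2.imread('pics/tray1.png')
g=im.max(2); m=np.zeros(g.shape,bool); m[0:240,215:415]=1
m&=(g<95)
for k in blobs(m,800,9000):
    P=cast('wrist',k[:,0].astype(float),.058,o)
    x,y,w,h=cv2.boundingRect(k); q=rect(P)
    print((x,y,w,h),*q, cv2.minEnclosingCircle((P[:,:2]*1e3).astype(np.float32)))
# outline of tray: bright top
m=(im.min(2)>150); m[245:]=0; m[:,:200]=0; m[:,430:]=0
k=max(blobs(m,800,99999),key=cv2.contourArea)
P=cast('wrist',k[:,0].astype(float),.062,o); print(rect(P[k[:,0,1]>3]))
E
```

```text
(284, 169, 43, 40) [0.5038 0.0455] 42.377163 39.270912 1.0058218 ((503.7705078125, 43.857120513916016), 21.47456169128418)
(336, 159, 62, 62) [0.566  0.0384] 63.056126 62.79838 85.14559 ((565.5717163085938, 38.69853973388672), 43.52277374267578)
(232, 152, 45, 77) [0.4519 0.0483] 78.4644 43.57165 84.95467 ((451.4969177246094, 48.5140266418457), 44.13915252685547)
(283, 81, 44, 42) [0.5116 0.1325] 42.551956 41.800674 174.45631 ((511.40325927734375, 132.38499450683594), 21.759193420410156)
(335, 71, 64, 63) [0.5735 0.1269] 63.637146 63.337963 174.93268 ((573.4657592773438, 127.257080078125), 44.03861618041992)
(231, 65, 44, 78) [0.4592 0.1369] 78.76186 43.572525 85.41934 ((459.56024169921875, 136.7211151123047), 44.16038131713867)
(334, 0, 63, 49) [0.5809 0.2116] 63.548294 55.606136 175.73206 ((580.4896240234375, 212.20358276367188), 41.46201705932617)
(283, 0, 43, 38) [0.5192 0.2208] 42.372997 41.98201 174.09988 ((519.0897216796875, 220.92962646484375), 22.04509735107422)
(231, 0, 43, 58) [0.4661 0.2185] 65.31828 43.256554 85.31066 ((465.7521057128906, 218.49252319335938), 38.7765998840332)
(array([0.521 , 0.1141]), np.float32(255.46646), np.float32(210.44388), np.float32(85.0629))
```

```bash
cat >> h.py <<'E'
TY=85.2
_y=np.array([np.cos(np.radians(TY)),np.sin(np.radians(TY))]); _x=np.array([_y[1],-_y[0]])
COV=[np.array([.4586,.1374])+_y*.09*i for i in(-1,0,1)]
SHA=[c+_x*.053 for c in COV]
HOU=[np.array([.5741,.1274])+_y*.09*i for i in(-1,0,1)]
E
python3 - <<'E'
from h import *
print(SHA,HOU)
s=plan(*COV[2],.115,TY,1)
E
```

```text
[array([0.50388312, 0.04328072]), array([0.51141412, 0.13296507]), array([0.51894513, 0.22264943])] [array([0.56656899, 0.03771564]), array([0.5741, 0.1274]), array([0.58163101, 0.21708436])]
7 rows [0.72, -0.22, 0.59, 0, 0, -0.02, 1, 0.72, -0.22, 0.59, 0, 0, -0.02, 1, 0.73, -0.22, 0.59, 0, 0, -0.02, 1, 0.73, -0.22, 0.59, 0, 0, -0.02, 1, 0.73, -0.22, 0.59, 0, 0, -0.02, 1, 0.73, -0.22, 0.59, 0, 0, -0.02, 1, 0.73, -0.22, 0.59, 0, 0, -0.02, 1]
```

Call:
jog_arm --motion '[0.73, -0.22, 0.59, 0, 0, -0.02, 1, 0.73, -0.22, 0.59, 0, 0, -0.02, 1, 0.73, -0.22, 0.59, 0, 0, -0.02, 1, 0.73, -0.22, 0.59, 0, 0, -0.02, 1, 0.73, -0.22, 0.59, 0, 0, -0.02, 1, 0.73, -0.22, 0.59, 0, 0, -0.02, 1, 0.73, -0.22, 0.59, 0, 0, -0.02, 1, 0, 0, 0, 0, 0, 0, 1, 0, 0, 0, 0, 0, 0, 1]'

```text
time: 7.2
position: [0.4676, 0.2278, 0.1159]
tool_rot: [0.737, 0.676, -0.0, 0.0]
ft_force: [0.4, 0.6, -1.6]
grip_width: 0.0269
grip_force: 30.0
```

Call:
jog_arm --motion '[-0.02, -0.03, 0.34, 0, 0, 0, 1, 0, 0, 0.35, 0, 0, 0, 1, 0, 0, 0.3, 0, 0, 0, 1, 0, 0, 0, 0, 0, 0, 1]'

```text
time: 7.7
position: [0.4656, 0.2277, 0.0753]
tool_rot: [0.736, 0.676, -0.001, -0.0]
ft_force: [-0.0, -0.1, -1.0]
grip_width: 0.0269
grip_force: 30.0
```

Call:
jog_arm --motion '[0, 0, 0, 0, 0, 0, -0.15, 0, 0, 0, 0, 0, 0, -0.15, 0, 0, 0, 0, 0, 0, -0.15, 0, 0, -0.5, 0, 0, 0, -0.15, 0, 0, -0.8, 0, 0, 0, -0.15, 0, 0, -0.8, 0, 0, 0, -0.15, 0, 0, 0, 0, 0, 0, -0.15]'

```text
time: 8.57
position: [0.4677, 0.2286, 0.1629]
tool_rot: [0.736, 0.677, 0.003, 0.002]
ft_force: [-0.4, 0.5, 0.1]
grip_width: 0.0503
grip_force: 0.0
```

```bash
python3 - <<'E'
from h import *
o=robot.get_obs(); print(o['position'],yaw(o))
s=plan(.517,-.251,.18,76.2,-.15)
s=plan(.517,-.251,.023,76.2,-.15,start=s)
E
```

```text
[0.46772748 0.22862178 0.16290708] 85.16430316412382
13 rows [-0.91, 0.17, -0.03, 0, 0, 0.17, -0.15, -0.91, 0.18, -0.03, 0, 0, 0.17, -0.15, -0.91, 0.19, -0.03, 0, 0, 0.17, -0.15, -0.9, 0.2, -0.03, 0, 0, 0.17, -0.15, -0.9, 0.22, -0.03, 0, 0, 0.17, -0.15, -0.9, 0.23, -0.03, 0, 0, 0.17, -0.15, -0.9, 0.24, -0.03, 0, 0, 0.17, -0.15, -0.89, 0.25, -0.03, 0, 0, 0.17, -0.15, -0.89, 0.26, -0.03, 0, 0, 0.17, -0.15, -0.89, 0.27, -0.03, 0, 0, 0.17, -0.15, -0.88, 0.28, -0.03, 0, 0, 0.17, -0.15, -0.88, 0.29, -0.03, 0, 0, 0.17, -0.15, -0.88, 0.3, -0.03, 0, 0, 0.17, -0.15]
5 rows [0.0, 0.0, 0.78, 0, 0, -0.0, -0.15, 0.0, 0.0, 0.78, 0, 0, -0.0, -0.15, 0.0, 0.0, 0.78, 0, 0, -0.0, -0.15, 0.0, 0.0, 0.78, 0, 0, -0.0, -0.15, 0.0, 0.0, 0.78, 0, 0, -0.0, -0.15]
```

```bash
cat >> h.py <<'E'
def change(name):
    im=robot.camera('top'); cv2.imwrite(f'pics/{name}.png',im); a=cv2.imread('pics/top0.png')
    d=cv2.absdiff(cv2.GaussianBlur(a,(3,3),0),cv2.GaussianBlur(im,(3,3),0)).max(2)>45; d[:175]=0; d[285:]=0; d[:,:140]=0; d[:,435:]=0
    print('changed:',[cv2.boundingRect(k) for k in blobs(cv2.dilate(d.astype(np.uint8),np.ones((3,3)))>0,25,99999)])
E
python3 -c "
from h import *
change('top1')"
```

```text
changed: [(376, 260, 60, 26), (359, 251, 30, 19), (139, 200, 81, 86)]
```

Call:
jog_arm --motion '[-0.91, 0.18, 0, 0, 0, 0.19, -0.15, -0.91, 0.18, 0, 0, 0, 0.19, -0.15, -0.91, 0.19, 0, 0, 0, 0.19, -0.15, -0.9, 0.2, 0, 0, 0, 0.19, -0.15, -0.9, 0.22, 0, 0, 0, 0.19, -0.15, -0.9, 0.23, 0, 0, 0, 0.19, -0.15, -0.9, 0.24, 0, 0, 0, 0.19, -0.15, -0.89, 0.25, 0, 0, 0, 0.19, -0.15, -0.89, 0.26, 0, 0, 0, 0.19, -0.15, -0.89, 0.27, 0, 0, 0, 0.19, -0.15, -0.88, 0.28, 0, 0, 0, 0.19, -0.15, -0.88, 0.29, 0, 0, 0, 0.19, -0.15]'

```text
time: 10.12
position: [0.5078, -0.2156, 0.1589]
tool_rot: [0.788, 0.616, -0.0, -0.001]
ft_force: [-0.2, 0.1, 0.5]
grip_width: 0.0499
grip_force: 0.0
```

Call:
jog_arm --motion '[-0.88, 0.3, 0, 0, 0, 0, -0.15, 0, 0, 0.8, 0, 0, 0, -0.15, 0, 0, 0.8, 0, 0, 0, -0.15, 0, 0, 0, 0, 0, 0, -0.15]'

```text
time: 10.62
position: [0.5092, -0.2503, 0.093]
tool_rot: [0.788, 0.616, -0.001, -0.004]
ft_force: [-0.2, -0.4, 0.4]
grip_width: 0.0502
grip_force: 0.0
```

Call:
jog_arm --motion '[0.03, 0.19, 0.45, 0, 0, 0, -0.15, 0, 0, 0.65, 0, 0, 0, -0.15, 0, 0, 0.65, 0, 0, 0, -0.15, 0, 0, 0, 0, 0, 0, -0.15, 0, 0, 0, 0, 0, 0, 1, 0, 0, 0, 0, 0, 0, 1, 0, 0, 0, 0, 0, 0, 1]'

```text
time: 11.5
position: [0.5194, -0.2526, 0.0273]
tool_rot: [0.788, 0.616, -0.0, 0.0]
ft_force: [-1.8, 0.3, 1.0]
grip_width: 0.0278
grip_force: 1.6
```

```bash
python3 - <<'E'
from h import *
o=robot.get_obs(); print(o['position'],yaw(o),o['grip_width'])
s=plan(.517,-.251,.12,76.2,1)
s=plan(*COV[1],.115,TY,1,start=s)
E
```

```text
[ 0.51936101 -0.2526194   0.0272836 ] 76.04597680123823 0.027828914640786767
3 rows [0.01, -0.02, -0.77, 0, 0, -0.01, 1, 0.01, -0.02, -0.77, 0, 0, -0.01, 1, 0.01, -0.02, -0.77, 0, 0, -0.01, 1]
11 rows [0.83, -0.34, 0.01, 0, 0, -0.2, 1, 0.83, -0.33, 0.01, 0, 0, -0.2, 1, 0.83, -0.32, 0.01, 0, 0, -0.2, 1, 0.84, -0.3, 0.01, 0, 0, -0.2, 1, 0.84, -0.29, 0.01, 0, 0, -0.2, 1, 0.85, -0.28, 0.01, 0, 0, -0.2, 1, 0.85, -0.27, 0.01, 0, 0, -0.2, 1, 0.86, -0.26, 0.01, 0, 0, -0.2, 1, 0.86, -0.24, 0.01, 0, 0, -0.2, 1, 0.86, -0.23, 0.01, 0, 0, -0.2, 1, 0.87, -0.22, 0.01, 0, 0, -0.2, 1]
```

Call:
jog_arm --motion '[0, 0, 0.05, 0, 0, 0, 1, 0, 0, 0, 0, 0, 0, 1]'

```text
time: 11.75
position: [0.5194, -0.2526, 0.0272]
tool_rot: [0.788, 0.616, -0.0, 0.0]
ft_force: [-2.9, 2.2, 16.9]
grip_width: 0.0269
grip_force: 30.0
```

Call:
jog_arm --motion '[0, 0, -0.8, 0, 0, 0, 1, 0, 0, -0.8, 0, 0, 0, 1, 0, 0, -0.8, 0, 0, 0, 1]'

```text
time: 12.12
position: [0.5194, -0.2526, 0.1215]
tool_rot: [0.788, 0.616, 0.0, 0.0]
ft_force: [0.2, 0.3, -1.6]
grip_width: 0.0269
grip_force: 30.0
```

Call:
jog_arm --motion '[0.83, -0.34, 0, 0, 0, -0.2, 1, 0.83, -0.33, 0, 0, 0, -0.2, 1, 0.83, -0.32, 0, 0, 0, -0.2, 1, 0.84, -0.3, 0, 0, 0, -0.2, 1, 0.84, -0.29, 0, 0, 0, -0.2, 1, 0.85, -0.28, 0, 0, 0, -0.2, 1, 0.85, -0.27, 0, 0, 0, -0.2, 1, 0.86, -0.26, 0, 0, 0, -0.2, 1, 0.86, -0.24, 0, 0, 0, -0.2, 1, 0.86, -0.23, 0, 0, 0, -0.2, 1, 0.87, -0.22, 0, 0, 0, -0.2, 1, 0, 0, 0, 0, 0, 0, 1]'

```text
time: 13.62
position: [0.4619, 0.1382, 0.1206]
tool_rot: [0.737, 0.676, 0.0, 0.0]
ft_force: [-0.5, 0.1, -2.0]
grip_width: 0.0266
grip_force: 30.0
```

Call:
jog_arm --motion '[0, 0, 0, 0, 0, 0, 1]'

```text
time: 13.75
position: [0.4629, 0.1361, 0.1205]
tool_rot: [0.738, 0.675, 0.0, 0.0]
ft_force: [-0.1, -0.0, -1.3]
grip_width: 0.0269
grip_force: 30.0
```

Call:
jog_arm --motion '[0, -0.11, 0.3, 0, 0, 0, 1, 0, 0, 0.4, 0, 0, 0, 1, 0, 0, 0.3, 0, 0, 0, 1, 0, 0, 0, 0, 0, 0, 1]'

```text
time: 14.25
position: [0.4574, 0.1361, 0.0792]
tool_rot: [0.739, 0.674, -0.001, -0.001]
ft_force: [-0.2, 0.8, -0.9]
grip_width: 0.0267
grip_force: 30.0
```

Call:
jog_arm --motion '[0, 0, 0.02, 0, 0, 0, -0.15, 0, 0, 0, 0, 0, 0, -0.15, 0, 0, 0, 0, 0, 0, -0.15, 0, 0, -0.5, 0, 0, 0, -0.15, 0, 0, -0.8, 0, 0, 0, -0.15]'

```text
time: 14.88
position: [0.4575, 0.1367, 0.1317]
tool_rot: [0.738, 0.675, -0.001, -0.001]
ft_force: [0.6, 0.1, 0.3]
grip_width: 0.0496
grip_force: 0.0
```

```bash
python3 - <<'E'
from h import *
change('top2')
o=robot.get_obs(); print(o['position'],yaw(o))
s=plan(.6352,-.1577,.12,87.8,-.15)
E
```

```text
changed: [(376, 260, 60, 26), (359, 251, 31, 19), (238, 222, 5, 8), (357, 221, 30, 20), (139, 206, 114, 80)]
[0.46011633 0.1370069  0.13548721] 84.8535367357142
9 rows [-0.77, 0.56, 0.04, 0, 0, -0.08, -0.15, -0.77, 0.55, 0.04, 0, 0, -0.08, -0.15, -0.78, 0.55, 0.04, 0, 0, -0.08, -0.15, -0.78, 0.54, 0.04, 0, 0, -0.08, -0.15, -0.78, 0.54, 0.04, 0, 0, -0.08, -0.15, -0.79, 0.54, 0.04, 0, 0, -0.08, -0.15, -0.79, 0.53, 0.04, 0, 0, -0.08, -0.15, -0.79, 0.53, 0.04, 0, 0, -0.08, -0.15, -0.8, 0.52, 0.04, 0, 0, -0.08, -0.15]
```

Call:
jog_arm --motion '[-0.77, 0.56, 0.04, 0, 0, -0.08, -0.15, -0.77, 0.55, 0.04, 0, 0, -0.08, -0.15, -0.78, 0.55, 0.04, 0, 0, -0.08, -0.15, -0.78, 0.54, 0.04, 0, 0, -0.08, -0.15, -0.78, 0.54, 0.04, 0, 0, -0.08, -0.15, -0.79, 0.54, 0.04, 0, 0, -0.08, -0.15, -0.79, 0.53, 0.04, 0, 0, -0.08, -0.15, -0.79, 0.53, 0.04, 0, 0, -0.08, -0.15, -0.8, 0.52, 0.04, 0, 0, -0.08, -0.15, 0, 0, 0, 0, 0, 0, -0.15, 0, 0, 0, 0, 0, 0, -0.15]'

```text
time: 16.3
position: [0.6322, -0.1573, 0.1168]
tool_rot: [0.721, 0.693, -0.0, -0.001]
ft_force: [0.3, 0.3, -0.4]
grip_width: 0.05
grip_force: 0.0
```

Call:
jog_arm --motion '[-0.01, 0.07, 0.6, 0, 0, 0, -0.15, 0, 0, 0.7, 0, 0, 0, -0.15, 0, 0, 0.7, 0, 0, 0, -0.15, 0, 0, 0.27, 0, 0, 0, -0.15, 0, 0, 0, 0, 0, 0, 1, 0, 0, 0, 0, 0, 0, 1, 0, 0, 0, 0, 0, 0, 1, 0, 0, 0, 0, 0, 0, 1]'

```text
time: 17.3
position: [0.6363, -0.1586, 0.0276]
tool_rot: [0.721, 0.693, 0.0, 0.001]
ft_force: [-1.1, 0.7, 4.2]
grip_width: 0.0271
grip_force: 30.0
```

```bash
python3 - <<'E'
from h import *
o=robot.get_obs(); print(o['position'],yaw(o),o['grip_width'])
p=o['position']
s=plan(p[0],p[1],.14,87.8,1)
s=plan(*COV[0],.12,TY,1,start=s)
E
```

```text
[ 0.63627166 -0.15855728  0.02758294] 87.710919695533 0.02706244205045825
3 rows [0.0, 0.0, -0.94, 0, 0, -0.01, 1, 0.0, 0.0, -0.94, 0, 0, -0.01, 1, 0.0, 0.0, -0.94, 0, 0, -0.01, 1]
8 rows [0.62, -0.6, 0.06, 0, 0, 0.08, 1, 0.62, -0.61, 0.06, 0, 0, 0.08, 1, 0.62, -0.61, 0.06, 0, 0, 0.08, 1, 0.61, -0.61, 0.06, 0, 0, 0.08, 1, 0.61, -0.62, 0.06, 0, 0, 0.08, 1, 0.6, -0.62, 0.06, 0, 0, 0.08, 1, 0.6, -0.62, 0.06, 0, 0, 0.08, 1, 0.6, -0.63, 0.06, 0, 0, 0.08, 1]
```

Call:
jog_arm --motion '[0, 0, -0.94, 0, 0, 0, 1, 0, 0, -0.94, 0, 0, 0, 1, 0, 0, -0.94, 0, 0, 0, 1]'

```text
time: 17.68
position: [0.6356, -0.1584, 0.1401]
tool_rot: [0.721, 0.693, -0.0, -0.0]
ft_force: [0.4, 1.0, -0.5]
grip_width: 0.027
grip_force: 30.0
```

Call:
jog_arm --motion '[0.62, -0.61, 0.06, 0, 0, 0.08, 1, 0.62, -0.61, 0.06, 0, 0, 0.08, 1, 0.62, -0.61, 0.06, 0, 0, 0.08, 1, 0.61, -0.61, 0.06, 0, 0, 0.08, 1, 0.61, -0.62, 0.06, 0, 0, 0.08, 1, 0.6, -0.62, 0.06, 0, 0, 0.08, 1, 0.6, -0.62, 0.06, 0, 0, 0.08, 1, 0.6, -0.63, 0.06, 0, 0, 0.08, 1, 0, 0, 0, 0, 0, 0, 1, 0, 0, 0, 0, 0, 0, 1]'

```text
time: 18.92
position: [0.4518, 0.0479, 0.1203]
tool_rot: [0.736, 0.677, 0.001, 0.001]
ft_force: [0.5, -1.0, -0.8]
grip_width: 0.0269
grip_force: 30.0
```

Call:
jog_arm --motion '[0, -0.02, 0.35, 0, 0, 0, 1, 0, 0, 0.4, 0, 0, 0, 1, 0, 0, 0.3, 0, 0, 0, 1, 0, 0, 0, 0, 0, 0, 1]'

```text
time: 19.42
position: [0.4503, 0.0477, 0.0774]
tool_rot: [0.737, 0.676, -0.0, -0.0]
ft_force: [0.2, 0.2, -1.1]
grip_width: 0.0271
grip_force: 30.0
```

Call:
jog_arm --motion '[0, 0, 0, 0, 0, 0, -0.15, 0, 0, 0, 0, 0, 0, -0.15, 0, 0, 0, 0, 0, 0, -0.15, -0.1, 0, -0.5, 0, 0, 0, -0.15, -0.6, 0.15, -0.9, 0, 0, 0, -0.15, -0.9, 0.15, -0.9, 0, 0, 0, -0.15, -0.9, 0.15, -0.9, 0, 0, 0, -0.15, 0, 0, 0, 0, 0, 0, -0.3, 0, 0, 0, 0, 0, 0, -0.3]'

```text
time: 20.55
position: [0.4582, -0.0522, 0.2055]
tool_rot: [0.737, 0.676, -0.0, -0.001]
ft_force: [-0.7, -1.0, -0.2]
grip_width: 0.0558
grip_force: 0.0
```

```bash
python3 - <<'E'
from h import *
np.set_printoptions(precision=4,suppress=True)
change('top3')
o,im=shot('tray2'); print(o['position'],yaw(o)); print(COV)
reg=np.zeros(im.shape[:2],bool); reg[:,:]=1
for r in covers(im,o,.054,reg,200): print(r)
E
```

```text
changed: [(139, 268, 51, 18), (377, 260, 59, 26), (189, 252, 31, 19), (359, 251, 31, 19), (357, 221, 30, 20), (214, 183, 137, 103)]
[ 0.4578 -0.0517  0.2049] 85.17154704105283
[array([0.4511, 0.0477]), array([0.4586, 0.1374]), array([0.4661, 0.2271])]
{'px': array([294.,  19.]), 'rect': array([0.4573, 0.119 ]), 'L': (np.float32(41.34785), np.float32(41.043438), np.float32(83.81543))}
```

View pics/tray2.png

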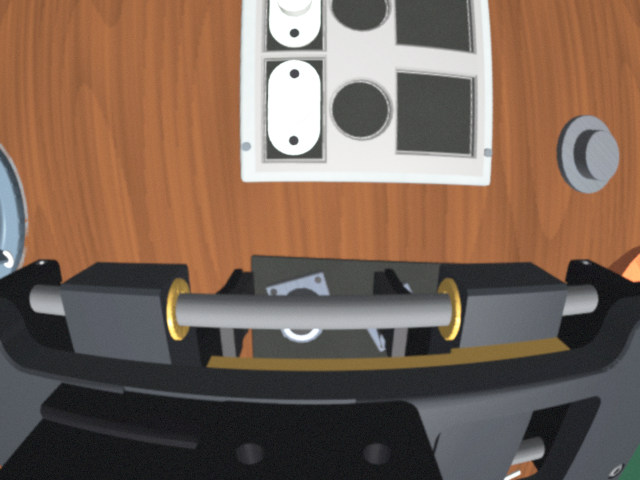

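The picture shows the covers at (294,107) and (294,20) sitting flat in pockets 0 and 1. Housing 1 is visible at (303,320) behind the gripper. Next I re-measure the housings from above the mat.

```bash
python3 - <<'E'
from h import *
s=plan(.53,-.25,.24,92,-.45)
E
```

```text
6 rows [-0.8, 0.37, -0.15, 0, 0, -0.28, -0.45, -0.81, 0.35, -0.15, 0, 0, -0.28, -0.45, -0.81, 0.34, -0.15, 0, 0, -0.28, -0.45, -0.82, 0.32, -0.15, 0, 0, -0.28, -0.45, -0.83, 0.3, -0.15, 0, 0, -0.28, -0.45, -0.83, 0.29, -0.15, 0, 0, -0.28, -0.45]
```

Call:
jog_arm --motion '[-0.8, 0.37, -0.15, 0, 0, -0.28, -0.45, -0.81, 0.35, -0.15, 0, 0, -0.28, -0.45, -0.81, 0.34, -0.15, 0, 0, -0.28, -0.45, -0.82, 0.32, -0.15, 0, 0, -0.28, -0.45, -0.83, 0.3, -0.15, 0, 0, -0.28, -0.45, -0.83, 0.3, -0.15, 0, 0, -0.28, -0.45, 0, 0, 0, 0, 0, 0, -0.45, 0, 0, 0, 0, 0, 0, -0.45]'

```text
time: 21.65
position: [0.5305, -0.2498, 0.2403]
tool_rot: [0.695, 0.719, -0.0, -0.002]
ft_force: [0.0, -0.5, -0.5]
grip_width: 0.0631
grip_force: 0.0
```

```bash
cat >> h.py <<'E'
def housings(im,o,z0,reg):
    m=(im.min(2)>75)&reg; g=cv2.cvtColor(im,cv2.COLOR_BGR2GRAY); R=[]
    for k in blobs(m,1200,20000):
        q=rect(cast('wrist',k[:,0].astype(float),z0+.010,o))
        f=np.zeros(g.shape,np.uint8); cv2.drawContours(f,[k],-1,255,-1)
        rs=blobs((f>0)&(g>200),200,9000); c=None
        if rs:
            e=cv2.fitEllipse(max(rs,key=cv2.contourArea)); c=cast('wrist',[e[0]],z0+.048,o)[0,:2]
        R.append((k[:,0].mean(0).round(),q,c))
    return R
E
python3 - <<'E'
from h import *
np.set_printoptions(precision=4,suppress=True)
o,im=shot('mat2'); print(o['time'],o['position'],yaw(o))
reg=np.zeros(im.shape[:2],bool); u=proj(np.array([[.389,-.085,.004],[.680,-.121,.004],[.645,-.30,.004],[.36,-.30,.004]]),o)
print(u); f=np.zeros(im.shape[:2],np.uint8); cv2.fillPoly(f,[u.astype(int)],1); f[255:]=0
for r in housings(im,o,.004,f>0): print(*r)
E
```

```text
21.65 [ 0.5305 -0.2498  0.2403] 91.91599128423928
[[186.3065  58.1805]
 [455.9255 100.0825]
 [414.1928 259.5795]
 [162.9886 250.9354]]
```

```bash
python3 - <<'E'
from h import *
np.set_printoptions(precision=4,suppress=True)
o=np.load('pics/mat2.npy',allow_pickle=True).item(); im=cv2.imread('pics/mat2.png')
u=proj(np.array([[.39,-.095,.004],[.675,-.128,.004],[.645,-.30,.004],[.365,-.30,.004]]),o)
f=np.zeros(im.shape[:2],np.uint8); cv2.fillPoly(f,[u.astype(int)],1); f[255:]=0
v=im.min(2)[f>0]; print(np.percentile(v,[5,25,50,75,90]))
for t in(75,90,105):
  print(t,[cv2.contourArea(k) for k in blobs((im.min(2)>t)&(f>0),200,99999)])
cv2.imwrite('pics/mat2c.png',im)
E
```

```text
[ 79.  81.  83.  85. 177.]
75 [43685.5]
90 [2628.0, 3579.0, 3291.0]
105 [2574.0, 3433.0, 3171.0]
```

View pics/mat2.png

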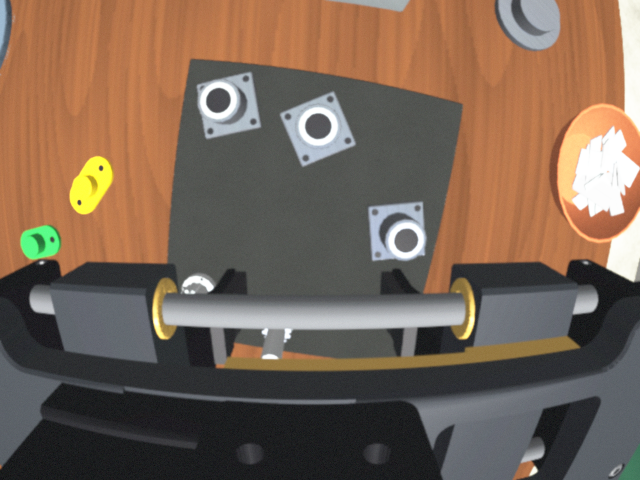

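The picture shows housings at (228,104), (318,128) and (397,233), all clear of the fingers.

```bash
sed -i 's/im.min(2)>75)&reg; g=/im.min(2)>100)\&reg; g=/' h.py; python3 - <<'E'
from h import *
np.set_printoptions(precision=4,suppress=True)
o=np.load('pics/mat2.npy',allow_pickle=True).item(); im=cv2.imread('pics/mat2.png')
u=proj(np.array([[.39,-.095,.004],[.675,-.128,.004],[.645,-.32,.004],[.365,-.32,.004]]),o)
f=np.zeros(im.shape[:2],np.uint8); cv2.fillPoly(f,[u.astype(int)],1); f[264:]=0
for r in housings(im,o,.004,f>0): print(*r)
E
```

```text
[395. 230.] (array([ 0.6201, -0.268 ]), np.float32(64.30976), np.float32(60.708786), np.float32(97.860115)) [ 0.619  -0.2659]
[318. 129.] (array([ 0.532 , -0.1635]), np.float32(60.736034), np.float32(60.571198), np.float32(114.622)) [ 0.532  -0.1633]
[228. 106.] (array([ 0.4388, -0.1403]), np.float32(62.645695), np.float32(61.256752), np.float32(11.246077)) [ 0.4398 -0.1398]
```

```bash
python3 - <<'E'
from h import *
s=plan(.619,-.266,.10,97.9,-.45)
E
```

```text
5 rows [-0.1, 0.44, 0.7, 0, 0, -0.3, -0.45, -0.11, 0.44, 0.7, 0, 0, -0.3, -0.45, -0.12, 0.44, 0.7, 0, 0, -0.3, -0.45, -0.12, 0.43, 0.7, 0, 0, -0.3, -0.45, -0.13, 0.43, 0.7, 0, 0, -0.3, -0.45]
```

Call:
jog_arm --motion '[-0.1, 0.44, 0.7, 0, 0, -0.3, -0.45, -0.11, 0.44, 0.7, 0, 0, -0.3, -0.45, -0.12, 0.44, 0.7, 0, 0, -0.3, -0.45, -0.12, 0.43, 0.7, 0, 0, -0.3, -0.45, -0.13, 0.43, 0.7, 0, 0, -0.3, -0.45, 0, 0, 0, 0, 0, 0, -0.45, 0, 0, 0, 0, 0, 0, -0.45]'

```text
time: 22.58
position: [0.6197, -0.2673, 0.1023]
tool_rot: [0.657, 0.754, -0.0, -0.001]
ft_force: [1.0, -0.7, 0.5]
grip_width: 0.0629
grip_force: 0.0
```

Call:
jog_arm --motion '[0.03, -0.01, 0.6, 0, 0, 0, -0.45, 0, 0, 0.6, 0, 0, 0, -0.45, 0, 0, 0.43, 0, 0, 0, -0.45, 0, 0, 0, 0, 0, 0, -0.45, 0, 0, 0, 0, 0, 0, 1, 0, 0, 0, 0, 0, 0, 1, 0, 0, 0, 0, 0, 0, 1]' --grip_force 40

```text
time: 23.45
position: [0.6198, -0.2675, 0.0376]
tool_rot: [0.657, 0.754, -0.0, 0.0]
ft_force: [0.6, -0.1, 0.7]
grip_width: 0.041
grip_force: 40.2
```

```bash
python3 - <<'E'
from h import *
o=robot.get_obs(); print(o['position'],yaw(o),o['grip_width'],o['grip_force'])
p=o['position']
s=plan(p[0],p[1],.15,97.9,1)
s=plan(*HOU[2],.15,TY,1,start=s)
E
```

```text
[ 0.61983107 -0.26753087  0.03762616] 97.87816569493783 0.04097431373795859 40.154926059767604
3 rows [0.0, 0.0, -0.94, 0, 0, -0.0, 1, 0.0, 0.0, -0.94, 0, 0, -0.0, 1, 0.0, 0.0, -0.94, 0, 0, -0.0, 1]
13 rows [0.93, 0.06, -0.0, 0, 0, 0.24, 1, 0.93, 0.04, -0.0, 0, 0, 0.24, 1, 0.93, 0.02, -0.0, 0, 0, 0.24, 1, 0.93, 0.01, -0.0, 0, 0, 0.24, 1, 0.93, -0.01, -0.0, 0, 0, 0.24, 1, 0.93, -0.02, -0.0, 0, 0, 0.24, 1, 0.93, -0.04, -0.0, 0, 0, 0.24, 1, 0.93, -0.06, -0.0, 0, 0, 0.24, 1, 0.93, -0.07, -0.0, 0, 0, 0.24, 1, 0.93, -0.09, -0.0, 0, 0, 0.24, 1, 0.93, -0.1, -0.0, 0, 0, 0.24, 1, 0.93, -0.12, -0.0, 0, 0, 0.24, 1, 0.92, -0.14, -0.0, 0, 0, 0.24, 1]
```

Call:
jog_arm --motion '[0, 0, -0.94, 0, 0, 0, 1, 0, 0, -0.94, 0, 0, 0, 1, 0, 0, -0.94, 0, 0, 0, 1]'

```text
time: 23.82
position: [0.6186, -0.2666, 0.1494]
tool_rot: [0.657, 0.754, -0.0, -0.001]
ft_force: [0.3, -0.4, -4.5]
grip_width: 0.0414
grip_force: 40.0
```

Call:
jog_arm --motion '[0.93, 0.06, 0, 0, 0, 0.24, 1, 0.93, 0.04, 0, 0, 0, 0.24, 1, 0.93, 0.02, 0, 0, 0, 0.24, 1, 0.93, 0.01, 0, 0, 0, 0.24, 1, 0.93, -0.01, 0, 0, 0, 0.24, 1, 0.93, -0.02, 0, 0, 0, 0.24, 1, 0.93, -0.04, 0, 0, 0, 0.24, 1, 0.93, -0.06, 0, 0, 0, 0.24, 1, 0.93, -0.07, 0, 0, 0, 0.24, 1, 0.93, -0.09, 0, 0, 0, 0.24, 1, 0.93, -0.1, 0, 0, 0, 0.24, 1, 0.93, -0.12, 0, 0, 0, 0.24, 1]'

```text
time: 25.32
position: [0.5831, 0.1799, 0.1487]
tool_rot: [0.729, 0.684, -0.001, -0.001]
ft_force: [0.2, -0.1, -5.6]
grip_width: 0.041
grip_force: 40.0
```

Call:
jog_arm --motion '[0.9, -0.14, 0, 0, 0, 0.24, 1, 0, 0, 0, 0, 0, 0, 1, 0, 0, 0, 0, 0, 0, 1]'

```text
time: 25.7
position: [0.5802, 0.2148, 0.1488]
tool_rot: [0.735, 0.678, -0.001, -0.0]
ft_force: [-0.4, -0.6, -4.8]
grip_width: 0.0412
grip_force: 40.0
```

Call:
jog_arm --motion '[0.04, 0.03, 0.5, 0, 0, 0, 1, 0, 0, 0.5, 0, 0, 0, 1, 0, 0, 0.5, 0, 0, 0, 1, 0, 0, 0, 0, 0, 0, 1]'

```text
time: 26.2
position: [0.5813, 0.215, 0.088]
tool_rot: [0.736, 0.677, -0.002, -0.001]
ft_force: [-0.4, 1.0, -4.3]
grip_width: 0.0414
grip_force: 40.0
```

Call:
jog_arm --motion '[0, 0, 0, 0, 0, 0, -0.45, 0, 0, 0, 0, 0, 0, -0.45, 0, 0, 0, 0, 0, 0, -0.45, 0, 0, -0.6, 0, 0, 0, -0.45, 0, 0, -0.95, 0, 0, 0, -0.45, 0, 0, -0.6, 0, 0, 0, -0.45]'

```text
time: 26.95
position: [0.5832, 0.2169, 0.1781]
tool_rot: [0.735, 0.678, 0.001, 0.001]
ft_force: [0.7, -0.1, -0.4]
grip_width: 0.0629
grip_force: 0.0
```

```bash
python3 - <<'E'
from h import *
change('top4')
o=robot.get_obs(); print(o['position'],yaw(o))
s=plan(.532,-.1634,.13,114.7,-.45)
E
```

```text
changed: [(376, 260, 60, 26), (189, 252, 31, 19), (359, 251, 31, 19), (254, 251, 31, 19), (222, 251, 31, 19), (357, 221, 30, 20), (321, 186, 30, 18), (360, 184, 26, 25), (139, 174, 79, 112)]
[0.5848672  0.21732624 0.18116862] 85.4152883887516
10 rows [-0.96, -0.06, 0.13, 0, 0, -0.73, -0.45, -0.96, -0.1, 0.13, 0, 0, -0.73, -0.45, -0.95, -0.15, 0.13, 0, 0, -0.73, -0.45, -0.94, -0.2, 0.13, 0, 0, -0.73, -0.45, -0.93, -0.25, 0.13, 0, 0, -0.73, -0.45, -0.91, -0.3, 0.13, 0, 0, -0.73, -0.45, -0.9, -0.34, 0.13, 0, 0, -0.73, -0.45, -0.88, -0.39, 0.13, 0, 0, -0.73, -0.45, -0.86, -0.43, 0.13, 0, 0, -0.73, -0.45, -0.83, -0.48, 0.13, 0, 0, -0.73, -0.45]
```

Call:
jog_arm --motion '[-0.96, -0.06, 0.13, 0, 0, -0.73, -0.45, -0.96, -0.1, 0.13, 0, 0, -0.73, -0.45, -0.95, -0.15, 0.13, 0, 0, -0.73, -0.45, -0.94, -0.2, 0.13, 0, 0, -0.73, -0.45, -0.93, -0.25, 0.13, 0, 0, -0.73, -0.45, -0.91, -0.3, 0.13, 0, 0, -0.73, -0.45, -0.9, -0.34, 0.13, 0, 0, -0.73, -0.45, -0.88, -0.39, 0.13, 0, 0, -0.73, -0.45, -0.86, -0.43, 0.13, 0, 0, -0.73, -0.45, -0.83, -0.48, 0.13, 0, 0, -0.73, -0.45, 0, 0, 0, 0, 0, 0, -0.45, 0, 0, 0, 0, 0, 0, -0.45]'

```text
time: 28.5
position: [0.5287, -0.1639, 0.1235]
tool_rot: [0.541, 0.841, 0.0, -0.0]
ft_force: [-0.2, 0.0, -0.7]
grip_width: 0.0632
grip_force: 0.0
```

Call:
jog_arm --motion '[-0.02, 0.08, 0.6, 0, 0, 0, -0.45, 0, 0, 0.7, 0, 0, 0, -0.45, 0, 0, 0.6, 0, 0, 0, -0.45, 0, 0, 0.26, 0, 0, 0, -0.45, 0, 0, 0, 0, 0, 0, 1, 0, 0, 0, 0, 0, 0, 1, 0, 0, 0, 0, 0, 0, 1, 0, 0, 0, 0, 0, 0, 1]'

```text
time: 29.5
position: [0.5324, -0.1639, 0.0381]
tool_rot: [0.54, 0.841, -0.0, 0.001]
ft_force: [-1.4, 0.6, 4.1]
grip_width: 0.0412
grip_force: 40.0
```

```bash
python3 - <<'E'
from h import *
o=robot.get_obs(); print(o['position'],yaw(o),o['grip_width'],o['grip_force'])
p=o['position']
s=plan(p[0],p[1],.15,114.5,1)
s=plan(*HOU[1],.15,TY,1,start=s)
E
```

```text
[ 0.5324398  -0.16394183  0.03809182] 114.59770177336226 0.041181667905203556 40.00088442116976
3 rows [0.0, 0.0, -0.93, 0, 0, 0.01, 1, 0.0, 0.0, -0.93, 0, 0, 0.01, 1, 0.0, 0.0, -0.93, 0, 0, 0.01, 1]
8 rows [0.77, 0.5, -0.0, 0, 0, 0.92, 1, 0.8, 0.45, -0.0, 0, 0, 0.92, 1, 0.83, 0.39, -0.0, 0, 0, 0.92, 1, 0.85, 0.34, -0.0, 0, 0, 0.92, 1, 0.87, 0.28, -0.0, 0, 0, 0.92, 1, 0.89, 0.23, -0.0, 0, 0, 0.92, 1, 0.9, 0.17, -0.0, 0, 0, 0.92, 1, 0.91, 0.11, -0.0, 0, 0, 0.92, 1]
```

Call:
jog_arm --motion '[0, 0, -0.93, 0, 0, 0, 1, 0, 0, -0.93, 0, 0, 0, 1, 0, 0, -0.93, 0, 0, 0, 1]'

```text
time: 29.88
position: [0.5316, -0.1634, 0.1493]
tool_rot: [0.54, 0.841, 0.0, -0.001]
ft_force: [0.1, -0.7, -4.3]
grip_width: 0.041
grip_force: 40.0
```

Call:
jog_arm --motion '[0.77, 0.5, 0, 0, 0, 0.92, 1, 0.8, 0.45, 0, 0, 0, 0.92, 1, 0.83, 0.39, 0, 0, 0, 0.92, 1, 0.85, 0.34, 0, 0, 0, 0.92, 1, 0.87, 0.28, 0, 0, 0, 0.92, 1, 0.89, 0.23, 0, 0, 0, 0.92, 1, 0.9, 0.17, 0, 0, 0, 0.92, 1, 0.91, 0.11, 0, 0, 0, 0.92, 1, 0, 0, 0, 0, 0, 0, 1, 0, 0, 0, 0, 0, 0, 1]'

```text
time: 31.12
position: [0.5732, 0.1264, 0.1482]
tool_rot: [0.736, 0.677, -0.001, -0.0]
ft_force: [0.4, -0.1, -4.2]
grip_width: 0.0412
grip_force: 40.0
```

Call:
jog_arm --motion '[0.03, 0.02, 0.5, 0, 0, 0, 1, 0, 0, 0.5, 0, 0, 0, 1, 0, 0, 0.48, 0, 0, 0, 1, 0, 0, 0, 0, 0, 0, 1]'

```text
time: 31.62
position: [0.574, 0.1264, 0.0884]
tool_rot: [0.737, 0.676, -0.001, -0.001]
ft_force: [-1.1, 0.2, -3.1]
grip_width: 0.0411
grip_force: 40.0
```

Call:
jog_arm --motion '[0, 0, 0, 0, 0, 0, -0.45, 0, 0, 0, 0, 0, 0, -0.45, 0, 0, 0, 0, 0, 0, -0.45, 0, 0, -0.6, 0, 0, 0, -0.45, 0, 0, -0.95, 0, 0, 0, -0.45, 0, 0, -0.6, 0, 0, 0, -0.45]'

```text
time: 32.38
position: [0.5757, 0.1279, 0.1778]
tool_rot: [0.736, 0.677, 0.001, 0.001]
ft_force: [0.0, -0.0, -1.0]
grip_width: 0.0628
grip_force: 0.0
```

```bash
python3 - <<'E'
from h import *
change('top5')
o=robot.get_obs(); print(o['position'],yaw(o))
s=plan(.4396,-.1399,.13,101.5,-.45)
E
```

```text
changed: [(376, 260, 60, 26), (222, 252, 31, 18), (359, 251, 31, 19), (254, 251, 31, 19), (357, 221, 30, 20), (327, 214, 29, 28), (321, 186, 30, 18), (360, 184, 26, 25), (139, 174, 110, 112)]
[0.57741409 0.1280844  0.18073045] 85.173733709429
8 rows [-0.87, -0.36, 0.16, 0, 0, -0.51, -0.45, -0.86, -0.39, 0.16, 0, 0, -0.51, -0.45, -0.84, -0.42, 0.16, 0, 0, -0.51, -0.45, -0.83, -0.45, 0.16, 0, 0, -0.51, -0.45, -0.81, -0.48, 0.16, 0, 0, -0.51, -0.45, -0.79, -0.51, 0.16, 0, 0, -0.51, -0.45, -0.77, -0.54, 0.16, 0, 0, -0.51, -0.45, -0.76, -0.56, 0.16, 0, 0, -0.51, -0.45]
```

H1 is unchanged in the top view, so I go for it.

Call:
jog_arm --motion '[-0.87, -0.36, 0.16, 0, 0, -0.51, -0.45, -0.86, -0.39, 0.16, 0, 0, -0.51, -0.45, -0.84, -0.42, 0.16, 0, 0, -0.51, -0.45, -0.83, -0.45, 0.16, 0, 0, -0.51, -0.45, -0.81, -0.48, 0.16, 0, 0, -0.51, -0.45, -0.79, -0.51, 0.16, 0, 0, -0.51, -0.45, -0.77, -0.54, 0.16, 0, 0, -0.51, -0.45, -0.76, -0.56, 0.16, 0, 0, -0.51, -0.45, 0, 0, 0, 0, 0, 0, -0.45, 0, 0, 0, 0, 0, 0, -0.45]'

```text
time: 33.67
position: [0.4368, -0.1397, 0.1244]
tool_rot: [0.633, 0.774, 0.0, 0.0]
ft_force: [0.3, 0.1, -0.0]
grip_width: 0.0629
grip_force: 0.0
```

Call:
jog_arm --motion '[-0.02, 0.07, 0.6, 0, 0, 0, -0.45, 0, 0, 0.7, 0, 0, 0, -0.45, 0, 0, 0.6, 0, 0, 0, -0.45, 0, 0, 0.26, 0, 0, 0, -0.45, 0, 0, 0, 0, 0, 0, 1, 0, 0, 0, 0, 0, 0, 1, 0, 0, 0, 0, 0, 0, 1, 0, 0, 0, 0, 0, 0, 1]'

```text
time: 34.67
position: [0.4395, -0.1403, 0.0387]
tool_rot: [0.633, 0.774, 0.0, 0.0]
ft_force: [-0.7, 0.6, 5.1]
grip_width: 0.0408
grip_force: 40.0
```

```bash
python3 - <<'E'
from h import *
o=robot.get_obs(); print(o['position'],yaw(o),o['grip_width'],o['grip_force'])
p=o['position']
s=plan(p[0],p[1],.15,101.5,1)
s=plan(*HOU[0],.15,TY,1,start=s)
E
```

```text
[ 0.43947082 -0.14025843  0.03869148] 101.48552990055047 0.040848290584107654 40.00042609870434
3 rows [0.0, 0.0, -0.93, 0, 0, -0.0, 1, 0.0, 0.0, -0.93, 0, 0, -0.0, 1, 0.0, 0.0, -0.93, 0, 0, -0.0, 1]
6 rows [0.62, 0.67, -0.0, 0, 0, 0.68, 1, 0.65, 0.64, -0.0, 0, 0, 0.68, 1, 0.68, 0.6, -0.0, 0, 0, 0.68, 1, 0.71, 0.57, -0.0, 0, 0, 0.68, 1, 0.74, 0.54, -0.0, 0, 0, 0.68, 1, 0.76, 0.5, -0.0, 0, 0, 0.68, 1]
```

Call:
jog_arm --motion '[0, 0, -0.93, 0, 0, 0, 1, 0, 0, -0.93, 0, 0, 0, 1, 0, 0, -0.93, 0, 0, 0, 1]'

```text
time: 35.05
position: [0.4388, -0.1399, 0.1502]
tool_rot: [0.633, 0.774, -0.0, -0.001]
ft_force: [0.9, -1.0, -4.7]
grip_width: 0.0413
grip_force: 40.0
```

Call:
jog_arm --motion '[0.62, 0.67, 0, 0, 0, 0.68, 1, 0.65, 0.64, 0, 0, 0, 0.68, 1, 0.68, 0.6, 0, 0, 0, 0.68, 1, 0.71, 0.57, 0, 0, 0, 0.68, 1, 0.74, 0.54, 0, 0, 0, 0.68, 1, 0.76, 0.5, 0, 0, 0, 0.68, 1, 0, 0, 0, 0, 0, 0, 1, 0, 0, 0, 0, 0, 0, 1]'

```text
time: 36.05
position: [0.5653, 0.0377, 0.1487]
tool_rot: [0.736, 0.677, -0.001, -0.001]
ft_force: [-0.4, 0.5, -4.2]
grip_width: 0.0412
grip_force: 40.0
```

Call:
jog_arm --motion '[0, 0.03, 0.5, 0, 0, 0, 1, 0, 0, 0.5, 0, 0, 0, 1, 0, 0, 0.48, 0, 0, 0, 1, 0, 0, 0, 0, 0, 0, 1]'

```text
time: 36.55
position: [0.5664, 0.0367, 0.0892]
tool_rot: [0.737, 0.676, -0.001, -0.001]
ft_force: [-0.2, 0.1, -5.0]
grip_width: 0.041
grip_force: 40.0
```

Call:
jog_arm --motion '[0, 0, 0, 0, 0, 0, -0.45, 0, 0, 0, 0, 0, 0, -0.45, 0, 0, 0, 0, 0, 0, -0.45, 0, 0, -0.6, 0, 0, 0, -0.45, 0, -0.2, -0.95, 0, 0, 0, -0.45, -0.2, -0.3, -0.9, 0, 0, 0, -0.45, -0.3, -0.3, -0.9, 0, 0, 0, -0.45, -0.3, -0.3, -0.9, 0, 0, 0, -0.45, -0.2, 0, -0.9, 0, 0, 0, -0.45, 0, 0, 0, 0, 0, 0, -0.45, 0, 0, 0, 0, 0, 0, -0.45]'

```text
time: 37.92
position: [0.5201, 0.0016, 0.2962]
tool_rot: [0.736, 0.677, -0.0, -0.0]
ft_force: [-1.1, 0.5, 0.3]
grip_width: 0.0633
grip_force: 0.0
```

```bash
python3 - <<'E'
from h import *
np.set_printoptions(precision=4,suppress=True)
change('top6')
o,im=shot('tray3'); print(o['time'],o['position'],yaw(o))
E
```

```text
changed: [(377, 260, 59, 26), (359, 251, 31, 19), (323, 247, 28, 27), (327, 214, 60, 29), (320, 186, 31, 18), (360, 184, 26, 25), (181, 174, 116, 112)]
37.975 [0.5199 0.0018 0.2955] 85.16389787333526
```

View pics/tray3.png

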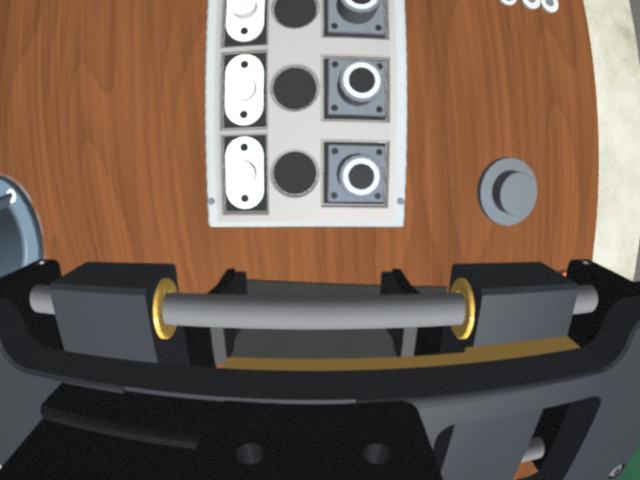

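View pics/top6.png

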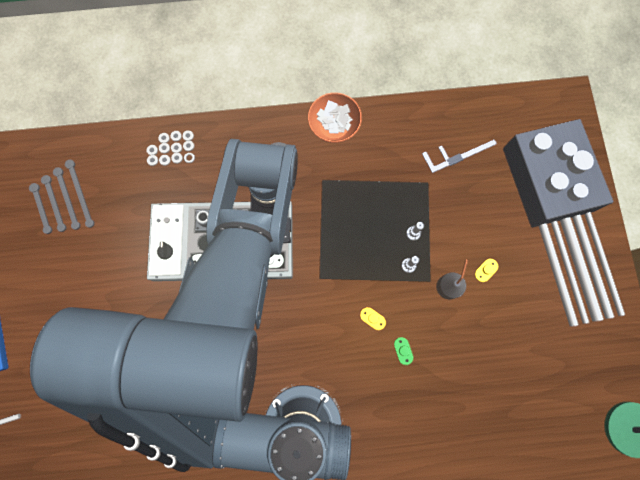

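All covers and housings are seated, with housings at (357,175), (358,85) and (357,8). The mat holds only the two shafts, and the oil can is at (452,285).

```bash
python3 - <<'E'
from h import *
np.set_printoptions(precision=4,suppress=True)
print(cast('top',[(452,285)],.08),cast('top',[(465,262)],.13))
s=plan(.46,-.20,.26,TY,-.5)
s=plan(.46,-.42,.26,TY,-.5,start=s)
E
```

```text
[[ 0.3272 -0.4409  0.08  ]] [[ 0.3792 -0.4703  0.13  ]]
6 rows [-0.86, -0.18, 0.15, 0, 0, -0.0, -0.5, -0.86, -0.18, 0.15, 0, 0, -0.0, -0.5, -0.86, -0.18, 0.15, 0, 0, -0.0, -0.5, -0.86, -0.18, 0.15, 0, 0, -0.0, -0.5, -0.86, -0.18, 0.15, 0, 0, -0.0, -0.5, -0.86, -0.18, 0.15, 0, 0, -0.0, -0.5]
6 rows [-0.91, 0.08, -0.0, 0, 0, -0.0, -0.5, -0.91, 0.08, -0.0, 0, 0, -0.0, -0.5, -0.91, 0.08, -0.0, 0, 0, -0.0, -0.5, -0.91, 0.08, -0.0, 0, 0, -0.0, -0.5, -0.91, 0.08, -0.0, 0, 0, -0.0, -0.5, -0.91, 0.08, -0.0, 0, 0, -0.0, -0.5]
```

Call:
jog_arm --motion '[-0.86, -0.18, 0.1, 0, 0, 0, -0.5, -0.86, -0.18, 0.1, 0, 0, 0, -0.5, -0.86, -0.18, 0.1, 0, 0, 0, -0.5, -0.86, -0.18, 0.1, 0, 0, 0, -0.5, -0.86, -0.18, 0.1, 0, 0, 0, -0.5, -0.86, -0.18, 0.1, 0, 0, 0, -0.5, -0.91, 0.08, 0, 0, 0, 0, -0.5, -0.91, 0.08, 0, 0, 0, 0, -0.5, -0.91, 0.08, 0, 0, 0, 0, -0.5, -0.91, 0.08, 0, 0, 0, 0, -0.5, -0.91, 0.08, 0, 0, 0, 0, -0.5, -0.91, 0.08, 0, 0, 0, 0, -0.5]'

```text
time: 39.52
position: [0.4606, -0.4203, 0.2705]
tool_rot: [0.736, 0.677, 0.0, -0.002]
ft_force: [-0.2, 0.3, 0.6]
grip_width: 0.0652
grip_force: 0.0
```

Call:
jog_arm --motion '[0, 0, 0, 0, 0, 0, -0.5, 0, 0, 0, 0, 0, 0, -0.5]'

```text
time: 39.78
position: [0.4605, -0.4186, 0.2708]
tool_rot: [0.736, 0.677, 0.0, -0.002]
ft_force: [-0.1, 0.9, -0.6]
grip_width: 0.0653
grip_force: 0.0
```

```bash
python3 - <<'E'
from h import *
o,im=shot('sh1'); print(o['time'],o['position'],yaw(o))
E
```

```text
39.775 [ 0.4604536  -0.41856904  0.27083496] 85.15451372534172
```

View pics/sh1.png

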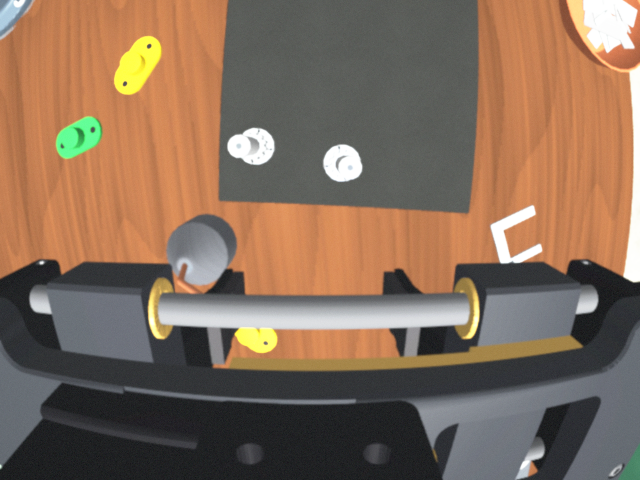

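```bash
python3 - <<'E'
from h import *
np.set_printoptions(precision=4,suppress=True)
o=np.load('pics/sh1.npy',allow_pickle=True).item(); im=cv2.imread('pics/sh1.png')
print(cast('wrist',[(257,146),(342,163)],.016,o)[:,:2],cast('wrist',[(238,146),(349,167)],.108,o)[:,:2])
a=cv2.resize(im[115:195,215:375],None,fx=5,fy=5,interpolation=cv2.INTER_CUBIC); cv2.imwrite('pics/sh1c.png',a)
E
```

```text
[[ 0.4057 -0.3443]
 [ 0.4961 -0.3712]] [[ 0.4033 -0.3443]
 [ 0.495  -0.3708]]
```

View pics/sh1c.png

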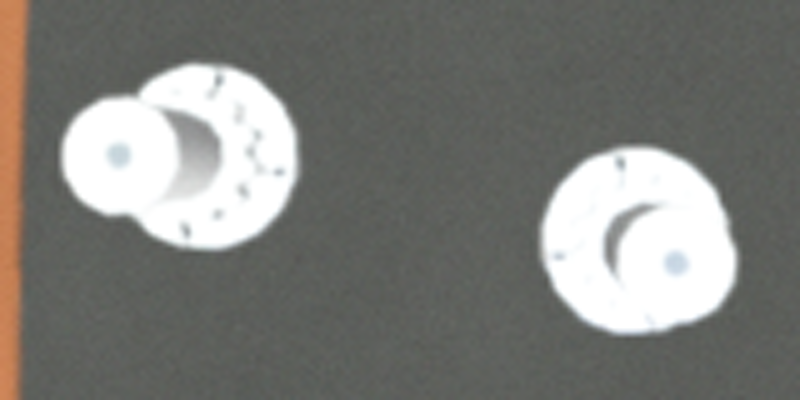

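```bash
python3 - <<'E'
from h import *
s=plan(.4043,-.3443,.16,TY,-.15)
E
```

```text
4 rows [0.43, -0.39, 0.7, 0, 0, -0.0, -0.15, 0.43, -0.39, 0.7, 0, 0, -0.0, -0.15, 0.43, -0.39, 0.7, 0, 0, -0.0, -0.15, 0.43, -0.39, 0.7, 0, 0, -0.0, -0.15]
```

Call:
jog_arm --motion '[0.43, -0.39, 0.7, 0, 0, 0, -0.15, 0.43, -0.39, 0.7, 0, 0, 0, -0.15, 0.43, -0.39, 0.7, 0, 0, 0, -0.15, 0.43, -0.39, 0.7, 0, 0, 0, -0.15, 0, 0, 0, 0, 0, 0, -0.15, 0, 0, 0, 0, 0, 0, -0.15]'

```text
time: 40.58
position: [0.4059, -0.347, 0.1615]
tool_rot: [0.736, 0.677, -0.0, 0.002]
ft_force: [0.3, 0.8, 0.1]
grip_width: 0.0504
grip_force: 0.0
```

Call:
jog_arm --motion '[0.06, -0.04, 0.3, 0, 0, 0, -0.15, 0, 0, 0.6, 0, 0, 0, -0.15, 0, 0, 0.6, 0, 0, 0, -0.15, 0, 0, 0.5, 0, 0, 0, -0.15, 0, 0, 0, 0, 0, 0, -0.15]'

```text
time: 41.2
position: [0.4029, -0.3433, 0.0792]
tool_rot: [0.736, 0.676, 0.0, -0.001]
ft_force: [-0.4, 0.1, 0.4]
grip_width: 0.0501
grip_force: 0.0
```

Call:
jog_arm --motion '[0, 0, 0, 0, 0, 0, 1, 0, 0, 0, 0, 0, 0, 1, 0, 0, 0, 0, 0, 0, 1, 0, 0, 0, 0, 0, 0, 1]' --grip_force 40

```text
time: 41.7
position: [0.403, -0.3436, 0.0808]
tool_rot: [0.736, 0.677, -0.0, 0.0]
ft_force: [-2.1, -0.3, 2.4]
grip_width: 0.019
grip_force: 40.0
```

```bash
python3 - <<'E'
from h import *
p=robot.get_obs()['position']
s=plan(p[0],p[1],.22,TY,1)
s=plan(*SHA[2],.22,TY,1,start=s)
E
```

```text
4 rows [0.0, 0.0, -0.87, 0, 0, -0.0, 1, 0.0, 0.0, -0.87, 0, 0, -0.0, 1, 0.0, 0.0, -0.87, 0, 0, -0.0, 1, 0.0, 0.0, -0.87, 0, 0, -0.0, 1]
15 rows [0.96, 0.11, -0.0, 0, 0, -0.0, 1, 0.96, 0.11, -0.0, 0, 0, -0.0, 1, 0.96, 0.11, -0.0, 0, 0, -0.0, 1, 0.96, 0.11, -0.0, 0, 0, -0.0, 1, 0.96, 0.11, -0.0, 0, 0, -0.0, 1, 0.96, 0.11, -0.0, 0, 0, -0.0, 1, 0.96, 0.11, -0.0, 0, 0, -0.0, 1, 0.96, 0.11, -0.0, 0, 0, -0.0, 1, 0.96, 0.11, -0.0, 0, 0, -0.0, 1, 0.96, 0.11, -0.0, 0, 0, -0.0, 1, 0.96, 0.11, -0.0, 0, 0, -0.0, 1, 0.96, 0.11, -0.0, 0, 0, -0.0, 1, 0.96, 0.11, -0.0, 0, 0, -0.0, 1, 0.96, 0.11, -0.0, 0, 0, -0.0, 1, 0.96, 0.11, -0.0, 0, 0, -0.0, 1]
```

Call:
jog_arm --motion '[0, 0, -0.5, 0, 0, 0, 1, 0, 0, -0.9, 0, 0, 0, 1, 0, 0, -0.9, 0, 0, 0, 1, 0, 0, -0.9, 0, 0, 0, 1, 0, 0, -0.3, 0, 0, 0, 1]'

```text
time: 42.32
position: [0.4035, -0.3438, 0.2218]
tool_rot: [0.736, 0.677, -0.0, 0.001]
ft_force: [-0.0, -0.4, -5.3]
grip_width: 0.019
grip_force: 40.0
```

Call:
jog_arm --motion '[0.5, 0.1, 0, 0, 0, 0, 1, 0.96, 0.11, 0, 0, 0, 0, 1, 0.96, 0.11, 0, 0, 0, 0, 1, 0.96, 0.11, 0, 0, 0, 0, 1, 0.96, 0.11, 0, 0, 0, 0, 1, 0.96, 0.11, 0, 0, 0, 0, 1, 0.96, 0.11, 0, 0, 0, 0, 1, 0.96, 0.11, 0, 0, 0, 0, 1, 0.96, 0.11, 0, 0, 0, 0, 1, 0.96, 0.11, 0, 0, 0, 0, 1, 0.96, 0.11, 0, 0, 0, 0, 1, 0.96, 0.11, 0, 0, 0, 0, 1]'

```text
time: 43.82
position: [0.4904, 0.0952, 0.2182]
tool_rot: [0.736, 0.677, -0.002, -0.002]
ft_force: [-0.3, 0.4, -5.1]
grip_width: 0.0189
grip_force: 40.0
```

Call:
jog_arm --motion '[0.96, 0.11, 0, 0, 0, 0, 1, 0.96, 0.11, 0, 0, 0, 0, 1, 0.96, 0.11, 0, 0, 0, 0, 1, 0.5, 0.05, 0, 0, 0, 0, 1, 0, 0, 0, 0, 0, 0, 1, 0, 0, 0, 0, 0, 0, 1]'

```text
time: 44.58
position: [0.5181, 0.2254, 0.2194]
tool_rot: [0.736, 0.677, -0.001, -0.0]
ft_force: [-0.4, -0.2, -4.3]
grip_width: 0.019
grip_force: 40.0
```

Call:
jog_arm --motion '[-0.06, 0.02, 0.5, 0, 0, 0, 1, 0, 0, 0.7, 0, 0, 0, 1, 0, 0, 0.5, 0, 0, 0, 1, 0, 0, 0.2, 0, 0, 0, 1, 0, 0, 0, 0, 0, 0, 1]'

```text
time: 45.2
position: [0.5197, 0.2231, 0.1441]
tool_rot: [0.737, 0.676, -0.001, -0.0]
ft_force: [-0.4, -0.9, -4.3]
grip_width: 0.0191
grip_force: 40.0
```

Call:
jog_arm --motion '[0, -0.01, 0.2, 0, 0, 0, 1, 0, 0, 0.1, 0, 0, 0, 1, 0, 0, 0, 0, 0, 0, 1]'

```text
time: 45.58
position: [0.5193, 0.2239, 0.1322]
tool_rot: [0.736, 0.677, -0.0, -0.0]
ft_force: [0.3, 0.0, -4.8]
grip_width: 0.0192
grip_force: 40.0
```

Call:
jog_arm --motion '[0, 0, 0.03, 0, 0, 0, 1, 0, 0, 0, 0, 0, 0, 1, 0, 0, 0, 0, 0, 0, -0.15, 0, 0, 0, 0, 0, 0, -0.15, 0, 0, 0, 0, 0, 0, -0.15, 0, 0, -0.6, 0, 0, 0, -0.15, 0, 0, -0.9, 0, 0, 0, -0.15, 0, 0, -0.6, 0, 0, 0, -0.15]'

```text
time: 46.58
position: [0.5202, 0.2241, 0.217]
tool_rot: [0.736, 0.677, 0.001, 0.001]
ft_force: [1.0, 0.4, -0.6]
grip_width: 0.0498
grip_force: 0.0
```

```bash
python3 - <<'E'
from h import *
change('top7')
o=robot.get_obs(); print(o['position'],yaw(o))
s=plan(.4961,-.3712,.18,TY,-.15)
E
```

```text
changed: [(376, 260, 60, 26), (400, 254, 21, 20), (359, 251, 31, 19), (254, 251, 31, 19), (222, 251, 31, 19), (324, 247, 27, 27), (357, 221, 30, 20), (327, 214, 29, 28), (258, 208, 23, 22), (228, 208, 23, 22), (321, 186, 30, 18), (360, 184, 26, 25), (139, 174, 81, 112)]
[0.52186274 0.22455455 0.21992865] 85.16118264241051
16 rows [-0.93, 0.04, 0.06, 0, 0, -0.0, -0.15, -0.93, 0.04, 0.06, 0, 0, -0.0, -0.15, -0.93, 0.04, 0.06, 0, 0, -0.0, -0.15, -0.93, 0.04, 0.06, 0, 0, -0.0, -0.15, -0.93, 0.04, 0.06, 0, 0, -0.0, -0.15, -0.93, 0.04, 0.06, 0, 0, -0.0, -0.15, -0.93, 0.04, 0.06, 0, 0, -0.0, -0.15, -0.93, 0.04, 0.06, 0, 0, -0.0, -0.15, -0.93, 0.04, 0.06, 0, 0, -0.0, -0.15, -0.93, 0.04, 0.06, 0, 0, -0.0, -0.15, -0.93, 0.04, 0.06, 0, 0, -0.0, -0.15, -0.93, 0.04, 0.06, 0, 0, -0.0, -0.15, -0.93, 0.04, 0.06, 0, 0, -0.0, -0.15, -0.93, 0.04, 0.06, 0, 0, -0.0, -0.15, -0.93, 0.04, 0.06, 0, 0, -0.0, -0.15, -0.93, 0.04, 0.06, 0, 0, -0.0, -0.15]
```

S2 is unmoved. The offset is 0.595 m.

Call:
jog_arm --motion '[-0.93, 0.04, 0, 0, 0, 0, -0.15, -0.93, 0.04, 0, 0, 0, 0, -0.15, -0.93, 0.04, 0, 0, 0, 0, -0.15, -0.93, 0.04, 0, 0, 0, 0, -0.15, -0.93, 0.04, 0, 0, 0, 0, -0.15, -0.93, 0.04, 0, 0, 0, 0, -0.15, -0.93, 0.04, 0, 0, 0, 0, -0.15, -0.93, 0.04, 0, 0, 0, 0, -0.15, -0.93, 0.04, 0, 0, 0, 0, -0.15, -0.93, 0.04, 0, 0, 0, 0, -0.15, -0.93, 0.04, 0, 0, 0, 0, -0.15, -0.93, 0.04, 0, 0, 0, 0, -0.15]'

```text
time: 48.12
position: [0.5006, -0.2237, 0.2147]
tool_rot: [0.736, 0.676, 0.0, -0.0]
ft_force: [0.7, 0.7, -0.6]
grip_width: 0.05
grip_force: 0.0
```

Call:
jog_arm --motion '[-0.93, 0.04, 0.2, 0, 0, 0, -0.15, -0.93, 0.04, 0.2, 0, 0, 0, -0.15, -0.93, 0.04, 0.2, 0, 0, 0, -0.15, -0.93, 0.04, 0.2, 0, 0, 0, -0.15, 0, 0, 0, 0, 0, 0, -0.15, 0, 0, 0, 0, 0, 0, -0.15]'

```text
time: 48.88
position: [0.4943, -0.3705, 0.1826]
tool_rot: [0.737, 0.676, 0.0, -0.001]
ft_force: [-0.2, 0.8, 0.2]
grip_width: 0.05
grip_force: 0.0
```

Call:
jog_arm --motion '[-0.01, 0.05, 0.4, 0, 0, 0, -0.15, 0, 0, 0.7, 0, 0, 0, -0.15, 0, 0, 0.7, 0, 0, 0, -0.15, 0, 0, 0.5, 0, 0, 0, -0.15, 0, 0, 0.25, 0, 0, 0, -0.15, 0, 0, 0, 0, 0, 0, -0.15]'

```text
time: 49.62
position: [0.4965, -0.3708, 0.0803]
tool_rot: [0.736, 0.677, 0.0, -0.001]
ft_force: [0.2, 0.0, 0.3]
grip_width: 0.0502
grip_force: 0.0
```

Call:
jog_arm --motion '[0, 0, 0, 0, 0, 0, 1, 0, 0, 0, 0, 0, 0, 1, 0, 0, 0, 0, 0, 0, 1, 0, 0, 0, 0, 0, 0, 1]' --grip_force 40

```text
time: 50.12
position: [0.4964, -0.3719, 0.0814]
tool_rot: [0.736, 0.677, -0.0, -0.0]
ft_force: [-1.1, -0.5, 0.0]
grip_width: 0.0191
grip_force: 40.1
```

```bash
python3 - <<'E'
from h import *
p=robot.get_obs()['position']
s=plan(*SHA[0],p[2],TY,1,rows=11)
E
```

```text
11 rows [0.94, -0.06, -0.0, 0, 0, -0.0, 1, 0.94, -0.06, -0.0, 0, 0, -0.0, 1, 0.94, -0.06, -0.0, 0, 0, -0.0, 1, 0.94, -0.06, -0.0, 0, 0, -0.0, 1, 0.94, -0.06, -0.0, 0, 0, -0.0, 1, 0.94, -0.06, -0.0, 0, 0, -0.0, 1, 0.94, -0.06, -0.0, 0, 0, -0.0, 1, 0.94, -0.06, -0.0, 0, 0, -0.0, 1, 0.94, -0.06, -0.0, 0, 0, -0.0, 1, 0.94, -0.06, -0.0, 0, 0, -0.0, 1, 0.94, -0.06, -0.0, 0, 0, -0.0, 1]
```

Call:
jog_arm --motion '[0, 0, -0.5, 0, 0, 0, 1, 0, 0, -0.9, 0, 0, 0, 1, 0, 0, -0.9, 0, 0, 0, 1, 0, 0, -0.9, 0, 0, 0, 1, 0, 0, -0.3, 0, 0, 0, 1]'

```text
time: 50.75
position: [0.4972, -0.3725, 0.223]
tool_rot: [0.736, 0.677, 0.0, 0.002]
ft_force: [1.1, -0.8, -3.5]
grip_width: 0.0187
grip_force: 40.1
```

Call:
jog_arm --motion '[0.5, -0.03, 0, 0, 0, 0, 1, 0.94, -0.06, 0, 0, 0, 0, 1, 0.94, -0.06, 0, 0, 0, 0, 1, 0.94, -0.06, 0, 0, 0, 0, 1, 0.94, -0.06, 0, 0, 0, 0, 1, 0.94, -0.06, 0, 0, 0, 0, 1, 0.94, -0.06, 0, 0, 0, 0, 1, 0.94, -0.06, 0, 0, 0, 0, 1, 0.94, -0.06, 0, 0, 0, 0, 1, 0.94, -0.06, 0, 0, 0, 0, 1, 0.94, -0.06, 0, 0, 0, 0, 1, 0.44, -0.03, 0, 0, 0, 0, 1]'

```text
time: 52.25
position: [0.5025, 0.0453, 0.2193]
tool_rot: [0.735, 0.678, -0.002, -0.002]
ft_force: [0.6, -1.3, -3.9]
grip_width: 0.0193
grip_force: 40.1
```

Call:
jog_arm --motion '[0, 0, 0, 0, 0, 0, 1, 0, 0, 0, 0, 0, 0, 1]'

```text
time: 52.5
position: [0.5051, 0.0417, 0.2207]
tool_rot: [0.736, 0.676, -0.001, -0.0]
ft_force: [-0.1, -0.6, -3.8]
grip_width: 0.019
grip_force: 40.1
```

Call:
jog_arm --motion '[0.04, -0.03, 0.4, 0, 0, 0, 1, 0, 0, 0.7, 0, 0, 0, 1, 0, 0, 0.6, 0, 0, 0, 1, 0, 0, 0.3, 0, 0, 0, 1, 0, 0, 0, 0, 0, 0, 1]'

```text
time: 53.12
position: [0.504, 0.0434, 0.1406]
tool_rot: [0.737, 0.676, -0.001, -0.001]
ft_force: [-0.4, 0.1, -3.0]
grip_width: 0.019
grip_force: 40.1
```

Call:
jog_arm --motion '[0, 0, 0.2, 0, 0, 0, 1, 0, 0, 0.03, 0, 0, 0, 1, 0, 0, 0, 0, 0, 0, 1, 0, 0, 0, 0, 0, 0, -0.15, 0, 0, 0, 0, 0, 0, -0.15, 0, 0, 0, 0, 0, 0, -0.15, 0, 0, -0.6, 0, 0, 0, -0.15, 0, 0, -0.9, 0, 0, 0, -0.15, 0, 0, -0.9, 0, 0, 0, -0.15]'

```text
time: 54.25
position: [0.5041, 0.0442, 0.229]
tool_rot: [0.736, 0.677, -0.0, -0.0]
ft_force: [0.3, 0.3, -0.6]
grip_width: 0.0501
grip_force: 0.0
```

```bash
python3 - <<'E'
from h import *
o=robot.get_obs(); print(o['position'],yaw(o))
s=plan(.515,.13,.30,TY,-.15)
E
```

```text
[0.50411542 0.04417996 0.22898265] 85.14894002529263
3 rows [0.72, 0.03, -0.59, 0, 0, -0.0, -0.15, 0.72, 0.03, -0.59, 0, 0, -0.0, -0.15, 0.72, 0.03, -0.59, 0, 0, -0.0, -0.15]
```

Call:
jog_arm --motion '[0.72, 0.03, -0.6, 0, 0, 0, -0.15, 0.72, 0.03, -0.6, 0, 0, 0, -0.15, 0.72, 0.03, -0.6, 0, 0, 0, -0.15, 0, 0, 0, 0, 0, 0, -0.15, 0, 0, 0, 0, 0, 0, -0.15]'

```text
time: 54.88
position: [0.5144, 0.1295, 0.2993]
tool_rot: [0.736, 0.677, -0.001, -0.0]
ft_force: [-0.3, -0.2, -0.9]
grip_width: 0.0498
grip_force: 0.0
```

```bash
python3 - <<'E'
from h import *
o,im=shot('sw1'); print(o['time'],o['position'],yaw(o))
s=robot.camera('scene'); c=cv2.resize(s[160:300,320:520],None,fx=2.4,fy=2.4)
cv2.imwrite('pics/sc1.png',np.vstack([im[:250],c[:,:480].copy() if c.shape[1]==640 else cv2.copyMakeBorder(c,0,0,0,640-c.shape[1],cv2.BORDER_CONSTANT)]))
E
```

```text
54.875 [0.51439657 0.12952913 0.29931979] 85.17085346455441
```

View pics/sc1.png

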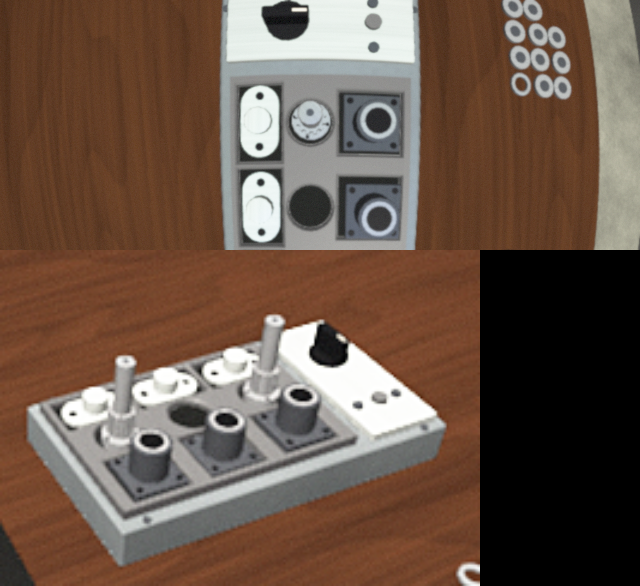

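All eight parts are seated: the two shafts stand upright in pockets 0 and 2, and the middle shaft pocket is empty because there is no third shaft. The switch is at (287,20), and I move closer to locate its axis.

Call:
jog_arm --motion '[0.8, -0.13, 0.1, 0, 0, 0, -0.6, 0.8, -0.13, 0.2, 0, 0, 0, -0.6, 0.8, -0.13, 0.2, 0, 0, 0, -0.6, 0.8, -0.13, 0.2, 0, 0, 0, -0.6, 0, 0, 0, 0, 0, 0, -0.6, 0, 0, 0, 0, 0, 0, -0.6]'

```text
time: 55.72
position: [0.5051, 0.2582, 0.2713]
tool_rot: [0.737, 0.676, -0.001, -0.0]
ft_force: [0.9, 0.1, 0.4]
grip_width: 0.0695
grip_force: 0.0
```

```bash
python3 - <<'E'
from h import *
np.set_printoptions(precision=4,suppress=True)
o,im=shot('sw2'); print(o['time'],o['position'],yaw(o))
u=proj([[.502,.326,.075]],o)[0]; print(u)
x,y=int(u[0]),int(u[1]); y0=max(0,y-60); x0=max(0,x-80)
m=np.zeros(im.shape[:2],bool); m[y0:y+60,x0:x+80]=1; m&=im.max(2)<75
for k in blobs(m,300,9000):
    P=cast('wrist',k[:,0].astype(float),.062,o); print(cv2.boundingRect(k),cv2.minEnclosingCircle((P[:,:2]*1e3).astype(np.float32)))
cv2.imwrite('pics/sw2c.png',cv2.resize(im[y0:y0+120,x0:x0+160],None,fx=4,fy=4,interpolation=cv2.INTER_CUBIC)); print(x0,y0)
E
```

```text
55.725 [0.5051 0.2582 0.2713] 85.11500209007325
[303.0566 146.1228]
(280, 114, 50, 45) ((503.8358459472656, 335.80987548828125), 23.927995681762695)
223 86
```

View pics/sw2c.png

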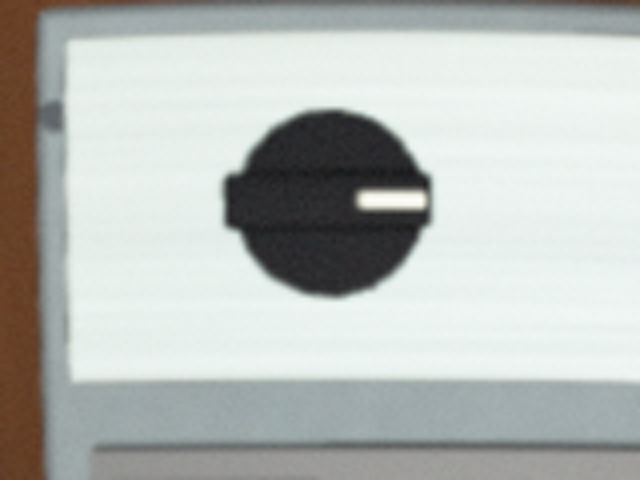

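```bash
python3 - <<'E'
from h import *
np.set_printoptions(precision=4,suppress=True)
o=np.load('pics/sw2.npy',allow_pickle=True).item()
print(cast('wrist',[(306,136.75)],.058,o),cast('wrist',[(305,136)],.086,o))
a=cast('wrist',[(223+225/4,136),(223+431/4,136)],.086,o); print(np.linalg.norm(a[1]-a[0]), COV[1]+_x*.06+_y*.2)
s=plan(.504,.336,.22,145.2,-1)
E
```

```text
[[0.5052 0.3349 0.058 ]] [[0.5048 0.3349 0.086 ]]Traceback (most recent call last):
  File "<stdin>", line 5, in <module>
NameError: name '_x' is not defined
```

```bash
python3 - <<'E'
from h import *
o=np.load('pics/sw2.npy',allow_pickle=True).item()
a=cast('wrist',[(223+225/4,136),(223+431/4,136)],.086,o); print(np.linalg.norm(a[1]-a[0]))
s=plan(.505,.335,.20,145.2,-1)
E
```

```text
0.045993333786659325
16 rows [0.12, -0.01, 0.11, 0, 0, -0.94, -1, 0.12, -0.0, 0.11, 0, 0, -0.94, -1, 0.12, 0.0, 0.11, 0, 0, -0.94, -1, 0.12, 0.01, 0.11, 0, 0, -0.94, -1, 0.12, 0.02, 0.11, 0, 0, -0.94, -1, 0.12, 0.03, 0.11, 0, 0, -0.94, -1, 0.11, 0.04, 0.11, 0, 0, -0.94, -1, 0.11, 0.04, 0.11, 0, 0, -0.94, -1, 0.11, 0.05, 0.11, 0, 0, -0.94, -1, 0.11, 0.06, 0.11, 0, 0, -0.94, -1, 0.1, 0.06, 0.11, 0, 0, -0.94, -1, 0.1, 0.07, 0.11, 0, 0, -0.94, -1, 0.09, 0.08, 0.11, 0, 0, -0.94, -1, 0.09, 0.08, 0.11, 0, 0, -0.94, -1, 0.08, 0.09, 0.11, 0, 0, -0.94, -1, 0.08, 0.09, 0.11, 0, 0, -0.94, -1]
```

Call:
jog_arm --motion '[0.12, 0, 0.11, 0, 0, -0.94, -1, 0.12, 0, 0.11, 0, 0, -0.94, -1, 0.12, 0, 0.11, 0, 0, -0.94, -1, 0.12, 0.01, 0.11, 0, 0, -0.94, -1, 0.12, 0.02, 0.11, 0, 0, -0.94, -1, 0.12, 0.03, 0.11, 0, 0, -0.94, -1, 0.11, 0.04, 0.11, 0, 0, -0.94, -1, 0.11, 0.04, 0.11, 0, 0, -0.94, -1, 0.11, 0.05, 0.11, 0, 0, -0.94, -1, 0.11, 0.06, 0.11, 0, 0, -0.94, -1, 0.1, 0.06, 0.11, 0, 0, -0.94, -1, 0.1, 0.07, 0.11, 0, 0, -0.94, -1]'

```text
time: 57.28
position: [0.5057, 0.3157, 0.2193]
tool_rot: [0.42, 0.907, -0.0, 0.0]
ft_force: [-0.1, -0.2, 0.2]
grip_width: 0.0871
grip_force: 0.0
```

Call:
jog_arm --motion '[0.1, 0.08, 0.1, 0, 0, -0.94, -0.3, 0.09, 0.08, 0.1, 0, 0, -0.94, -0.3, 0.08, 0.09, 0.1, 0, 0, -0.94, -0.3, 0.08, 0.09, 0.1, 0, 0, -0.94, -0.3, 0, 0, 0, 0, 0, 0, -0.3, 0, 0, 0, 0, 0, 0, -0.3]'

```text
time: 58.02
position: [0.5049, 0.3358, 0.2034]
tool_rot: [0.299, 0.954, 0.0, 0.0]
ft_force: [-0.4, -0.5, -0.6]
grip_width: 0.0569
grip_force: 0.0
```

Call:
jog_arm --motion '[0, 0, 0.8, 0, 0, 0, -0.3, 0, 0, 0.8, 0, 0, 0, -0.3, 0, 0, 0.8, 0, 0, 0, -0.3, 0, 0, 0.6, 0, 0, 0, -0.3, 0, 0, 0, 0, 0, 0, -0.3]'

```text
time: 58.65
position: [0.5034, 0.3356, 0.0816]
tool_rot: [0.299, 0.954, -0.001, -0.002]
ft_force: [-0.4, -0.1, -0.4]
grip_width: 0.0563
grip_force: 0.0
```

Call:
jog_arm --motion '[0, 0, 0, 0, 0, 0, 1, 0, 0, 0, 0, 0, 0, 1, 0, 0, 0, 0, 0, 0, 1, 0, 0, 0, 0, 0, 0, 1, 0, 0, 0, 0, 0, 0, 1]' --grip_force 30

```text
time: 59.28
position: [0.5021, 0.3354, 0.0829]
tool_rot: [0.298, 0.955, -0.002, -0.002]
ft_force: [-3.5, -1.9, 0.7]
grip_width: 0.0145
grip_force: 9.0
```

Call:
jog_arm --motion '[0, 0, 0, 0, 0, 0, 1, 0, 0, 0, 0, 0, 0.9, 1, 0, 0, 0, 0, 0, 0.9, 1, 0, 0, 0, 0, 0, 0.9, 1, 0, 0, 0, 0, 0, 0.9, 1, 0, 0, 0, 0, 0, 0.9, 1, 0, 0, 0, 0, 0, 0.9, 1, 0, 0, 0, 0, 0, 0.9, 1]'

```text
time: 60.28
position: [0.5027, 0.3362, 0.0828]
tool_rot: [0.5, 0.866, -0.001, -0.001]
ft_force: [-3.4, -1.8, 2.0]
grip_width: 0.0126
grip_force: 30.0
```

Call:
jog_arm --motion '[0, 0, 0, 0, 0, 0.7, 1, 0, 0, 0, 0, 0, 0.5, 1, 0, 0, 0, 0, 0, 0, 1, 0, 0, 0, 0, 0, 0, 1, 0, 0, 0, 0, 0, 0, 1]'

```text
time: 60.9
position: [0.5029, 0.3362, 0.0828]
tool_rot: [0.535, 0.845, -0.001, -0.001]
ft_force: [-5.9, -1.6, 1.1]
grip_width: 0.013
grip_force: 30.0
```

```bash
python3 - <<'E'
from h import *
np.set_printoptions(precision=4,suppress=True)
o=robot.get_obs(); print(o['time'],yaw(o),o['grip_width'],o['grip_force'],o['moment'],o['ft_force'],o['q'])
t=robot.camera('scene'); cv2.imwrite('pics/sc2.png',cv2.resize(t[160:260,400:520],None,fx=5,fy=5))
E
```

```text
60.9 115.33321602053613 0.01296976760271516 29.999436121433973 [-0.1989  0.7208  0.1229] [-5.865  -1.5928  1.0913] [ 0.4046  0.7017  1.5982  0.0004  0.8451 -0.0378]
```

View pics/sc2.png

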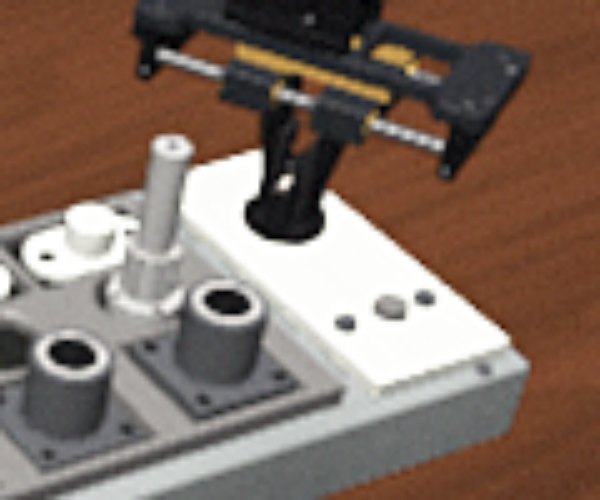

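The scene view shows the bar gripped and turned, with nothing else touched. I push a little further to be sure of the stop.

Call:
jog_arm --motion '[0, 0, 0, 0, 0, 0.4, 1, 0, 0, 0, 0, 0, 0.4, 1, 0, 0, 0, 0, 0, 0, 1, 0, 0, 0, 0, 0, 0, 1, 0, 0, 0, 0, 0, 0, 1]'

```text
time: 61.58
position: [0.503, 0.3363, 0.0828]
tool_rot: [0.558, 0.83, -0.001, -0.001]
ft_force: [-5.0, -2.2, 2.7]
grip_width: 0.013
grip_force: 30.0
```

```bash
python3 - <<'E'
from h import *
np.set_printoptions(precision=4,suppress=True)
o=robot.get_obs(); print(o['time'],yaw(o),o['grip_width'],o['grip_force'],o['moment'],o['ft_force'])
E
```

```text
61.575 112.2055527882535 0.013010469985242475 30.000325622968376 [-0.2035  0.7748  0.3885] [-4.9716 -2.2068  2.7161]
```

Call:
jog_arm --motion '[0, 0, 0, 0, 0, 0, -1, 0, 0, 0, 0, 0, 0, -1, 0, 0, 0, 0, 0, 0, -1, 0, 0, 0, 0, 0, 0, -1, 0, 0, -0.5, 0, 0, 0, -1, 0, 0, -0.9, 0, 0, 0, -1, 0, 0, -0.9, 0, 0, 0, -1, 0, 0, -0.9, 0, 0, 0, -1, 0, 0, -0.9, 0, 0, 0, -1, 0.3, 0, -0.9, 0, 0, 0, -1, 0.3, 0, 0, 0, 0, 0, -1]'

```text
time: 62.95
position: [0.4979, 0.3612, 0.2873]
tool_rot: [0.559, 0.829, 0.005, 0.002]
ft_force: [0.5, 0.5, -0.6]
grip_width: 0.0871
grip_force: 0.0
```

Call:
jog_arm --motion '[0.5, 0, 0, 0, 0, 0, -1, 0.5, 0, 0, 0, 0, 0, -1, 0, 0, 0, 0, 0, 0, -1, 0, 0, 0, 0, 0, 0, -1]'

```text
time: 63.45
position: [0.4801, 0.3959, 0.2823]
tool_rot: [0.558, 0.83, -0.001, -0.0]
ft_force: [0.5, -0.6, 0.2]
grip_width: 0.087
grip_force: 0.0
```

```bash
python3 - <<'E'
from h import *
o=robot.get_obs(); print(o['time'],o['position'],o['ft_force'])
t=robot.camera('scene'); cv2.imwrite('pics/sc3.png',cv2.resize(t[150:300,320:520],None,fx=4,fy=4))
E
```

```text
63.45 [0.4800574  0.39585787 0.2822856 ] [ 0.46720128 -0.61586924  0.22159496]
```

View pics/sc3.png

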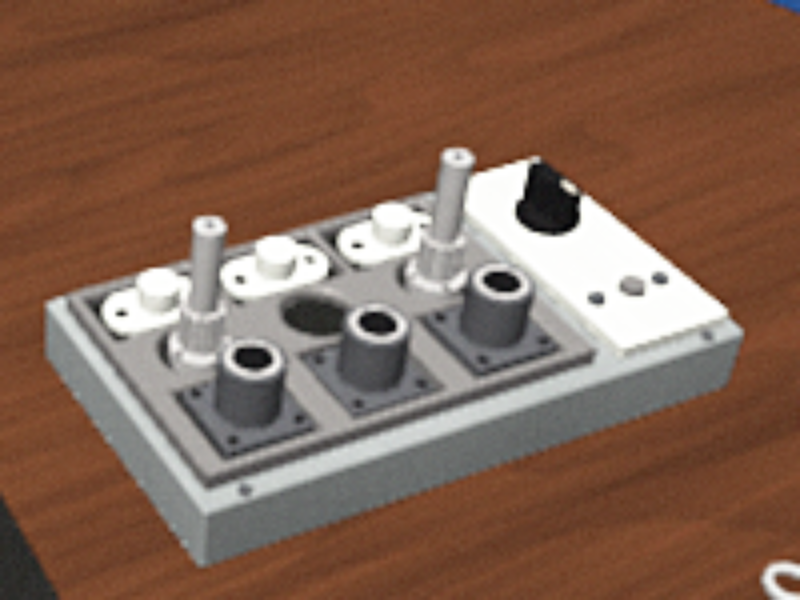

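The kit is complete with all eight parts seated, and the switch bar is back at rest along the tray's x axis.

```bash
python3 -c "
from rig import robot
print(robot.hand_in())"
```

```text
the job is handed in; nothing more can be done
None
```

I seated all eight parts present (3 covers, 3 housings, 2 shafts) in their matching pockets in the required order, turned the start switch to its stop and held it until it was let go and sprang back, and handed the job in at about 64 s; no verdict was returned.

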